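# Clear finished specimens into the discard box

### The arm

A 7-joint arm with a two-finger parallel gripper is mounted at the origin on the work surface. World frame = base frame: x ahead of the robot, y to its left, z up, the work surface at z = 0. Lengths are in mm, angles in rad, forces in N, time in s.
With the tool pointing down it reaches from about 400 to 875 mm from the base axis. Payload 4.4 kg.
Tool frame: the origin (TCP) lies on the centre line of the jaws, within the pads' length; the fingertips stand 19 mm ahead of it and the grasp point (between the pads) is the TCP; z points along the fingers, y is the line along which they close (so a half turn about z gives the same grasp; the last joint's range is limited). The gripper opens to 85 mm and grips with 20 to 120 N. Pads are 22 mm wide; open, the fingers measure 114 mm over their backs; the gripper's body (76 mm by 85 mm) begins 54 mm behind the grasp point. The pads swing forward as they close: fully open they stand 13 mm farther back than shut.
Start: joints at [1.273, 0.628, 0.038, 1.517, -0.027, 0.996, -0.02], TCP at [149.351, -632.623, 250.313] pointing down, gripper open.
Joint ranges: [-3.06, 3.06], [-0.37, 2.12], [-1.25, 1.32], [0.18, 2.47], [-1.1, 4.24], [0.23, 1.98], [-2.94, 2.94]. Speed limits (rad/s): [2.57, 2.57, 3.14, 3.14, 3.14, 3.14, 3.14].

### API

Orientations are given as [roll, pitch, yaw] about the fixed x, y, z axes, in that order (R = Rz(yaw) Ry(pitch) Rx(roll)).
In Python, from cell import ctrl, viewer, silhouettes gives the robot as it stands.
- The arm moves only by the shell command python3 -m creep 'ROWS'. ROWS is JSON, a list of rows, each an object with "jaw": the gripper command: -1 is shut, 1 is fully open, values between are in proportion; "xyz": the shift along the tool's x, y, z in mm, a list of three; "angular": the turn, a rotation vector about the tool's x, y, z in rad, a list of three. In form: [{"jaw": jaw, "xyz": [tx, ty, tz], "angular": [rx, ry, rz]}, ...]. A call has 1 to 12 rows; each row is the pose to reach, as a shift and turn from the pose commanded when the call began, along the tool's axes at that moment; what a row does not reach only later rows make up. A row lasts 1/8 s, in which the tool goes at most 62.5 mm and 10.7 degrees, less where a joint would pass 70% of its speed; a pose out of reach is approached as far as the arm can. A call with a gripper value outside its range is refused whole. The fingers move at their own pace and stop on an object; the grip force is fixed at half the most. Time passes only in rows, so rows that repeat a pose let the fingers close. It gives the time, the measured TCP pose, the force, the opening and the grip force at its end, in the units of the state.
- ctrl.read_state(): the state, without advancing time (a new reading comes with each control period).
- viewer.get_image(name): name is "side" or "top"; returns (picture, depth): 420x560x3 uint8, red, green, blue; 420x560 float32, mm along the optical axis (not along the pixel's ray), 0 where there is no reading.
- viewer.camera_model(name): a dict with "fx", "fy", "cx", "cy" (pixels), "T" (4x4, takes a point from camera to world coordinates). Camera axes: x right, y down, z forward; pixel columns grow to the right and rows downward; lengths in mm; the calibration is good to about 2 mm. A picture is of the moment at which its call begins. camera_model takes no time and is no camera call.
- ctrl.finish_job(): hands the job in; it is judged then, once.
Trained networks look in the newest picture that a camera, given by its name, has taken for a name from the list of things; names that differ only in an ending like _2 or _b are one class to them, and where a whole thing is asked for, a point or a joint stands for the part that bears it (a point fixed in the world has none). Each returns a list of dicts, best first, with "score" (0 to 1); they miss things now and then, are a little off and sometimes report something else, mostly with a low value. They report only what shows in the picture. A call takes as long as a camera call.
- silhouettes(camera, target): "pixels" (420x560 bool, what is visible of it) and "xy" ([column, row] in pixels, amid what is visible of it).
The state is a dict: "clock": time; "qpos": joint angles; "qd": joint speeds; "tau": joint torques, N m; "eef_pos": TCP position; "tool_rot": TCP orientation; "force": force on the tool from outside, world axes, zero at the start; "torque": the same for the moment, N m; "width": finger opening in mm; "gripper_force": force on a finger pad.
Only numpy, scipy, OpenCV 4.12 (cv2) and the standard library are available. Lean on these libraries where they do the work, as an engineer would, in place of code of your own. Each camera call takes 0.05 s, during which the arm holds its last target. There are 200 camera calls.

### The job

Clear away the finished (black) specimens: first draw the one that has slid under the clear shelf out with the hook, then gather all the black ones on the scoop tray. Carry them together to the grey box, tip them in over the tray's open edge held low over the box, and put the empty tray back flat on its blue mat and the hook back flat on its orange mat. Do not disturb the green reference specimens or anything else on the desk.

Things in the scene. Friction and masses are not known exactly. Their poses are not given: they have to be found in the camera images.
- specimen_1: finished specimen: upright black resin cylinder, 30 mm diameter, 22 mm tall, 30 g, with a small square steel inset on top; to be discarded. Origin: centre of its underside, z along its axis. Lies on the desk in front of the clear shelf or behind the tray; absent (None) in some runs.
- specimen_2: finished specimen: upright black resin cylinder, 30 mm diameter, 22 mm tall, 30 g, with a small square steel inset on top; to be discarded. Origin: centre of its underside, z along its axis. Lies on the desk in front of the clear shelf or behind the tray; absent (None) in some runs.
- specimen_3: finished specimen: upright black resin cylinder, 30 mm diameter, 22 mm tall, 30 g, with a small square steel inset on top; to be discarded. Origin: centre of its underside, z along its axis. Lies on the desk in front of the clear shelf or behind the tray; absent (None) in some runs.
- specimen_4: finished specimen: upright black resin cylinder, 30 mm diameter, 22 mm tall, 30 g, with a small square steel inset on top; to be discarded. Origin: centre of its underside, z along its axis. Lies on the desk in front of the clear shelf or behind the tray; absent (None) in some runs.
- specimen_5: finished specimen: upright black resin cylinder, 30 mm diameter, 22 mm tall, 30 g, with a small square steel inset on top; to be discarded. Origin: centre of its underside, z along its axis. Lies on the desk in front of the clear shelf or behind the tray; absent (None) in some runs.
- specimen_lost: finished specimen: upright black resin cylinder, 30 mm diameter, 22 mm tall, 30 g, with a small square steel inset on top; to be discarded. Origin: centre of its underside, z along its axis. This one, always present, starts under the clear shelf, its centre 45 to 70 mm behind the shelf's front edge.
- reference_1: reference specimen, same size as the others but green resin; must stay where it is. Origin: centre of underside.
- reference_2: reference specimen, same size as the others but green resin; must stay where it is. Origin: centre of underside.
- tray: aluminium scoop tray, 0.3 kg: flat pan 130 mm along x by 140 mm along y, floor 3 mm thick, lips 18 mm high and 4 mm thick on its +x, +y and -y sides; the -x edge is open, level with the floor. The polished floor lets specimens slide at 16 to 25 degrees of tilt. Origin: centre of the pan's underside, x from the open edge towards the handle, z up
- tray_grip (a point): point to grip on the tray's handle, an upright black plate at x = 112 mm of the tray, 12 mm thick along x, 50 mm wide along y, top 65 mm above the tray's underside, joined to the pan by a 3 mm floor strip. The point is 45 mm above the underside; the fingers close along the tray's x; axes as the tray's
- tray_lip (a point): middle of the tray's open edge, on the floor's upper face (65 mm to -x of the tray's origin); axes as the tray's
- tray_mat: flat blue mat, 200 by 170 mm, 1 mm thick, fixed: the tray's place (the tray may lie on it in any direction). Origin: where the tray's origin belongs; the tray starts within 10 mm of it
- hook: hook tool lying flat, 0.12 kg: red handle bar 90 mm long (x), 18 mm wide (y), 26 mm tall; from its +x end a 6 mm steel rod runs at 11 mm height to x = 175 mm, turns to -y for 45 mm (the prong), then back to -x for 12 mm: a level crook that holds one specimen. Origin: centre of the handle's underside
- hook_prong (a point): middle of the hook's prong, x = 175 mm, y = -22.5 mm, z = 11 mm in the hook's frame; axes as the hook's
- hook_mat: flat orange mat, 270 by 100 mm, 1 mm thick, fixed: the hook's place. Origin: where the middle of the hook's handle belongs; the mat's x runs along the hook as it lay at the start
- box: grey open box fixed to the desk, for discarded specimens, outside 220 mm along its x by 190 mm along its y, 70 mm high, walls 5 mm. Origin: centre of its underside
- shelf: low clear acrylic shelf, fixed: board 220 mm deep (x), 300 mm wide (y), 50 to 58 mm above the desk, on clear side panels (inner faces at y = +-142 mm); open at front and back. Origin: middle of its footprint; x points away from the robot, front edge at x = -110 mm. On it a white lamp controller: x 35 to 105 mm, y 55 to 145 mm, up to 108 mm above the desk
- mouse: black and blue computer mouse, 105 by 60 by 32 mm, origin at its underside; not part of the job
- bottle: amber dropper bottle, 44 mm diameter, 100 mm tall, origin at its underside; not part of the job
- jar: white jar of polishing paste, 60 mm diameter, 55 mm tall, origin at its underside; not part of the job
- cup: blue cup, 60 mm diameter, 70 mm tall, origin at its underside; not part of the job
- canister: brass objective canister, 36 mm diameter, 50 mm tall, origin at its underside; not part of the job

How it is judged (in metres and radians):
On the way, in this order (a step that is already met when the one before it is completed fails the run):
1. the hook touches the lost specimen while it is still under the shelf (contact force between hook and specimen_lost above 0.05 N and x of specimen_lost in the frame of shelf above -0.105 m).
2. the lost specimen lies clear of the shelf's front edge (x of specimen_lost in the frame of shelf below -0.125 m), for 0.2 s.
3. every black specimen present lies on the tray, and the tray stands on the desk (x of specimen_1 in the frame of tray between -0.068 and 0.068 m and y of specimen_1 in the frame of tray between -0.068 and 0.068 m and z of specimen_1 in the frame of tray between -0.005 and 0.05 m and x of specimen_2 in the frame of tray between -0.068 and 0.068 m and y of specimen_2 in the frame of tray between -0.068 and 0.068 m and z of specimen_2 in the frame of tray between -0.005 and 0.05 m and x of specimen_3 in the frame of tray between -0.068 and 0.068 m and y of specimen_3 in the frame of tray between -0.068 and 0.068 m and z of specimen_3 in the frame of tray between -0.005 and 0.05 m and x of specimen_4 in the frame of tray between -0.068 and 0.068 m and y of specimen_4 in the frame of tray between -0.068 and 0.068 m and z of specimen_4 in the frame of tray between -0.005 and 0.05 m and x of specimen_5 in the frame of tray between -0.068 and 0.068 m and y of specimen_5 in the frame of tray between -0.068 and 0.068 m and z of specimen_5 in the frame of tray between -0.005 and 0.05 m and x of specimen_lost in the frame of tray between -0.068 and 0.068 m and y of specimen_lost in the frame of tray between -0.068 and 0.068 m and z of specimen_lost in the frame of tray between -0.005 and 0.05 m and height (world z) of tray below 0.012 m), for 0.3 s.
4. the tray is lifted with all of them still on it (x of specimen_1 in the frame of tray between -0.068 and 0.068 m and y of specimen_1 in the frame of tray between -0.068 and 0.068 m and z of specimen_1 in the frame of tray between -0.005 and 0.05 m and x of specimen_2 in the frame of tray between -0.068 and 0.068 m and y of specimen_2 in the frame of tray between -0.068 and 0.068 m and z of specimen_2 in the frame of tray between -0.005 and 0.05 m and x of specimen_3 in the frame of tray between -0.068 and 0.068 m and y of specimen_3 in the frame of tray between -0.068 and 0.068 m and z of specimen_3 in the frame of tray between -0.005 and 0.05 m and x of specimen_4 in the frame of tray between -0.068 and 0.068 m and y of specimen_4 in the frame of tray between -0.068 and 0.068 m and z of specimen_4 in the frame of tray between -0.005 and 0.05 m and x of specimen_5 in the frame of tray between -0.068 and 0.068 m and y of specimen_5 in the frame of tray between -0.068 and 0.068 m and z of specimen_5 in the frame of tray between -0.005 and 0.05 m and x of specimen_lost in the frame of tray between -0.068 and 0.068 m and y of specimen_lost in the frame of tray between -0.068 and 0.068 m and z of specimen_lost in the frame of tray between -0.005 and 0.05 m and height (world z) of tray above 0.03 m), for 0.1 s.
5. the tray is tipped (more than 23 degrees) with its open edge over the box and less than 160 mm above the desk (angle between tray's own z axis and vertical above 0.4 rad and x of tray_lip in the frame of box between -0.11 and 0.11 m and y of tray_lip in the frame of box between -0.095 and 0.095 m and height (world z) of tray_lip below 0.16 m).
At the end, for the whole second after the job is handed in: All black specimens present rest in the box; tray flat (4.5 degrees) with its origin within 50 mm of the blue mat's; hook flat with its handle's middle within 50 mm of the orange mat's origin; green specimens and other things within 20 mm of their starts; all at rest (x of specimen_1 in the frame of box between -0.108 and 0.108 m and y of specimen_1 in the frame of box between -0.093 and 0.093 m and height (world z) of each of specimen_1, specimen_2, specimen_3, specimen_4, specimen_5, specimen_lost below 0.06 m and linear speed of each of specimen_1, specimen_2, specimen_3, specimen_4, specimen_5, specimen_lost below 0.03 m/s and x of specimen_2 in the frame of box between -0.108 and 0.108 m and y of specimen_2 in the frame of box between -0.093 and 0.093 m and x of specimen_3 in the frame of box between -0.108 and 0.108 m and y of specimen_3 in the frame of box between -0.093 and 0.093 m and x of specimen_4 in the frame of box between -0.108 and 0.108 m and y of specimen_4 in the frame of box between -0.093 and 0.093 m and x of specimen_5 in the frame of box between -0.108 and 0.108 m and y of specimen_5 in the frame of box between -0.093 and 0.093 m and x of specimen_lost in the frame of box between -0.108 and 0.108 m and y of specimen_lost in the frame of box between -0.093 and 0.093 m and horizontal distance between tray and tray_mat below 0.05 m and height (world z) of tray below 0.01 m and angle between tray's own z axis and vertical below 0.08 rad and linear speed of each of tray, hook below 0.02 m/s and horizontal distance between hook and hook_mat below 0.05 m and height (world z) of hook below 0.012 m and distance of each of reference_1, reference_2, mouse, bottle, jar, cup, canister from where it was at the start of the episode below 0.02 m); the robot touches nothing.
It fails at once if a green reference specimen is moved more than 20 mm (distance of any of reference_1, reference_2 from where it was at the start of the episode above 0.02 m).
It fails at once if the mouse, bottle, jar, cup or canister is moved more than 20 mm (distance of any of mouse, bottle, jar, cup, canister from where it was at the start of the episode above 0.02 m).
Of specimen_1, specimen_2, specimen_3, specimen_4, specimen_5 only 3 to 5 are there at a start; the rules pass over those that are not, and their reading is None.
At some moment in a run one of specimen_1, specimen_2, specimen_3, specimen_4, specimen_5, specimen_lost may be knocked a few centimetres aside while the robot is not near it.
It also fails if it takes over 208 s, if anything falls off the work surface, if the arm or the gripper's body presses on something with over 40 N, if the wrist force passes 120 N, or if a joint passes its speed limit or range.

## Working session

There is one attempt and no reset: what is moved stays moved. The work goes in short steps, Python scripts to look and compute and a shell command to move; the robot and the scene stay as the last step left them, time stands still between calls to the robot, and variables do not carry over. Pictures are saved under pics/ and viewed, at most 14 in all, crops included, and the job is handed in when it is done.

```bash
ls; mkdir -p pics
cat > h.py <<'E'
import numpy as np,cv2
from cell import ctrl,viewer,silhouettes
def world(cam,d,mask=None):
    m=viewer.camera_model(cam);v,u=np.mgrid[0:420,0:560]
    P=np.stack([(u-m['cx'])/m['fx']*d,(v-m['cy'])/m['fy']*d,d,np.ones_like(d)],-1)@np.array(m['T']).T
    return P[...,:3]
def proj(cam,p):
    m=viewer.camera_model(cam);q=np.linalg.inv(m['T'])@np.r_[p,1];return q[0]/q[2]*m['fx']+m['cx'],q[1]/q[2]*m['fy']+m['cy']
def save(cam,name):
    im,d=viewer.get_image(cam);cv2.imwrite(f'pics/{name}.png',im[...,::-1]);np.savez(f'pics/{name}.npz',im=im,d=d);return im,d
E
python3 - <<'E'
from h import *
for c in ['top','side']:
    im,d=save(c,c+'0');W=world(c,d);m=viewer.camera_model(c);print(c,np.round(m['T'],2).tolist(),m['fx'])
    for t in ['specimen_1','specimen_lost','reference_1','tray','tray_grip','hook','box','shelf','tray_mat','hook_mat','mouse','bottle','jar','cup','canister']:
        if c=='side' and t not in('specimen_1','tray','hook','reference_1'):continue
        for r in silhouettes(c,t)[:8]:
            if r['score']<.3: continue
            p=W[r['pixels']&(d>0)]; 
            if len(p)==0: continue
            print(t,round(r['score'],2),np.round(r['xy']),np.round(np.median(p,0)),np.round(np.percentile(p,2,0)),np.round(np.percentile(p,98,0)))
E
```

```text
pics
top [[-0.03, -0.99, 0.15, 424.73], [-1.0, 0.03, -0.01, -86.15], [0.01, -0.15, -0.99, 1212.8], [0.0, 0.0, 0.0, 1.0]] 394.38656606383825
specimen_1 0.63 [211. 230.] [515. 116.  22.] [503. 102.  11.] [530. 128.  26.]
specimen_1 0.62 [175. 260.] [438. 222.  22.] [426. 210.   2.] [450. 238.  26.]
specimen_1 0.55 [209. 256.] [443. 122.  21.] [429. 110.   1.] [455. 137.  26.]
specimen_lost 0.4 [118. 250.] [466. 395.  24.] [424. 359.   2.] [543. 462.  30.]
reference_1 0.43 [277. 184.] [658. -83.  22.] [646. -93.  16.] [670. -71.  26.]
tray 0.75 [276. 241.] [494. -83.   3.] [ 430. -156.   -2.] [565.  14.  64.]
tray_grip 0.91 [277. 239.] [494. -84.   3.] [ 430. -159.   -2.] [565.  14.  63.]
tray_grip 0.66 [210. 254.] [443. 122.  21.] [429. 110.   4.] [455. 137.  26.]
hook 0.95 [114. 251.] [466. 392.  24.] [427. 359.   8.] [617. 474.  30.]
box 0.94 [376. 257.] [ 429. -388.    5.] [ 340. -484.   -0.] [ 521. -268.   71.]
box 0.46 [184. 232.] [511. 194.  22.] [502. 183.  15.] [523. 206.  25.]
shelf 0.68 [194. 158.] [741. 148.  58.] [635.  -2.  53.] [843. 288. 110.]
shelf 0.36 [276. 240.] [494
[... 1164 characters left out ...]
89.] [510. 206.  21.] [498. 189.   7.] [524. 214.  26.]
specimen_1 0.5 [292. 279.] [439. 132.  21.] [428. 114.   4.] [456. 141.  25.]
specimen_1 0.43 [378. 170.] [ 414. -598.   30.] [ 371. -684.   -1.] [ 477. -485.   70.]
specimen_1 0.41 [273. 270.] [512. 124.  21.] [501. 106.   2.] [533. 133.  25.]
reference_1 0.66 [260. 227.] [655. -74.  16.] [643. -93.   0.] [681. -64.  25.]
reference_1 0.56 [288. 200.] [ 642. -251.   18.] [ 631. -270.    3.] [ 659. -242.   26.]
tray 0.83 [301. 240.] [484. -76.   6.] [ 424. -158.    1.] [566.  27.  66.]
tray 0.59 [380. 170.] [ 414. -598.   31.] [ 377. -627.   25.] [ 461. -576.   34.]
hook 0.58 [225. 352.] [465. 404.  20.] [422. 369.   3.] [616. 502.  29.]
```

Run:
```python
import cv2
a=cv2.imread('pics/top0.png')[100:320,60:480];cv2.imwrite('pics/topc.png',cv2.resize(a,(798,418),interpolation=2))
b=cv2.imread('pics/side0.png');cv2.imwrite('pics/sidec.png',cv2.resize(b[120:420,130:530],(800,600),interpolation=2))
```

```text
(no output)
```

View pics/topc.png

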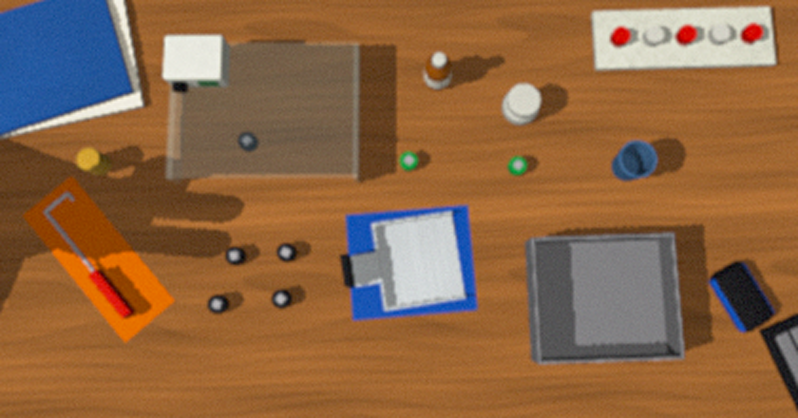

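View pics/sidec.png

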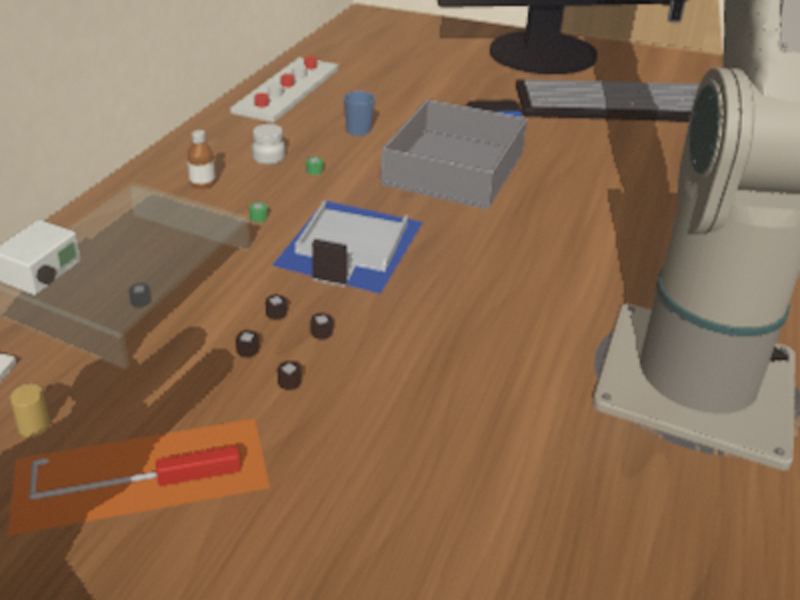

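The top crop shows four black specimens at (235,256), (287,252), (218,304) and (281,298). The lost one is at (247,141) under the shelf, and the greens are at (409,160) and (517,165). The tray's open edge faces the box, and the hook lies on the orange mat at left. Next I'll measure the exact poses.

Run:
```python
from h import *
D=np.load('pics/top0.npz');im,d=D['im'].astype(int),D['d'];W=world('top',d);X,Y,Z=W[...,0],W[...,1],W[...,2]
R,G,B=im[...,0],im[...,1],im[...,2]
def rect(m,n):
    p=W[m][:,:2].astype(np.float32);r=cv2.minAreaRect(p);print(n,len(p),np.round(r[0]),np.round(r[1]),round(r[2],1),'med',np.round(np.median(W[m],0)))
left=(Y>300)&(X>380)&(X<660)
rect(left&(R>120)&(G<60)&(B<60)&(Z>15),'handle red')
rect(left&(R>100)&(B<40)&(G>35)&(Z<8),'orange mat')
h=left&(Z>6)&(Z<22);
# rod: bluish-grey inside mat
g=left&(abs(R-B)<40)&(R>60)&(X>470)&(X<640)&(Y>360)&(Y<520)
p=W[g];print('rod',len(p));
v,u=np.nonzero(g)
for i in range(0,len(p),3):print((u[i],v[i]),np.round(p[i]).astype(int).tolist(),end=' ')
print()
blue=(B>120)&(R<60)&(Z<8)&(Y<100)&(Y>-220)&(X>380)&(X<600);rect(blue,'blue mat')
t=(X>400)&(X<600)&(Y<50)&(Y>-200)
rect(t&(Z>12)&(Z<25)&(R>90),'lips'); rect(t&(Z>50),'tray handle')
rect((Y<-240)&(Y>-520)&(X>300)&(X<560)&(Z>60),'box rim')
sh=(X>600)&(X<880)&(Y>-40)&(Y<310)&(Z>45)&(Z<70);rect(sh,'shelf top')
# lost
m=viewer.camera_model('top');T=np.array(m['T'])
c=im[165:185,178:204].sum(-1);v,u=np.nonzero(c<np.percentile(c,12));print('dark px',u.mean()+178,v.mean()+165)
for (uu,vv) in [(u.mean()+178,v.mean()+165),(190,174.2)]:
    r=T[:3,:3]@np.array([(uu-m['cx'])/m['fx'],(vv-m['cy'])/m['fy'],1]);print(np.round(T[:3,3]+r*(18-T[2,3])/r[2]))
```

```text
handle red 166 [459. 391.] [90. 18.] 40.3 med [457. 390.  26.]
orange mat 5773 [520. 536.] [280. 473.] 0.2 med [561. 470.   1.]
rod 98
(np.int64(95), np.int64(201)) [623, 468, 16] (np.int64(95), np.int64(202)) [620, 468, 17] (np.int64(93), np.int64(203)) [618, 477, 11] (np.int64(96), np.int64(203)) [617, 465, 16] (np.int64(92), np.int64(204)) [614, 478, 14] (np.int64(98), np.int64(204)) [614, 459, 15] (np.int64(92), np.int64(205)) [612, 481, 7] (np.int64(90), np.int64(206)) [608, 484, 13] (np.int64(88), np.int64(207)) [605, 490, 14] (np.int64(87), np.int64(208)) [602, 492, 16] (np.int64(86), np.int64(209)) [599, 495, 14] (np.int64(85), np.int64(210)) [596, 498, 15] (np.int64(84), np.int64(211)) [593, 502, 14] (np.int64(85), np.int64(212)) [590, 498, 15] (np.int64(86), np.int64(213)) [587, 494, 16] (np.int64(86), np.int64(215)) [580, 493, 17] (np.int64(88), np.int64(216)) [578, 490, 11] (np.int64(89), np.int64(218)) [571, 485, 14] (np.int64(90), np.int64(219)) [568, 483, 12] (np.int64(91), np.int64(220)) [566, 480, 11] (np.int64(92), np.int64(222)) [559, 477, 10] (np.int64(94), np.int
[... 223 characters left out ...]
nt64(230)) [534, 453, 8] (np.int64(100), np.int64(232)) [528, 449, 15] (np.int64(102), np.int64(233)) [525, 444, 15] (np.int64(103), np.int64(235)) [519, 441, 14] (np.int64(104), np.int64(237)) [512, 438, 12] (np.int64(106), np.int64(238)) [509, 432, 13] (np.int64(107), np.int64(240)) [503, 430, 9] 
blue mat 991 [497. -82.] [164. 195.] 3.1 med [499. -41.   1.]
lips 181 [495. -73.] [140. 169.] 7.2 med [490. -60.  17.]
tray handle 1005 [453. -20.] [138.  40.] 50.6 med [ 425.  -86. 1213.]
box rim 597 [ 430. -378.] [190. 222.] 0.1 med [ 423. -387.   68.]
shelf top 6381 [740. 145.] [301. 220.] 88.6 med [727. 130.  58.]
dark px 190.3968253968254 174.55555555555554
[698. 177.  18.]
[699. 178.  18.]
```

```bash
cat >> h.py <<'E'
from scipy.spatial.transform import Rotation as Ro
def cur():
    s=ctrl.read_state();return np.array(s['eef_pos']),Ro.from_euler('xyz',s['tool_rot'])
def plan(wps,base=None):
    """wps: (x,y,z,yaw deg of tool y axis, tilt deg about world-frame horizontal tool x). prints shift+turn in tool axes"""
    p,R=base or cur()
    for w in wps:
        x,y,z,a=w[:4];t=w[4] if len(w)>4 else 0
        yv=np.array([np.cos(np.radians(a)),np.sin(np.radians(a)),0]);zv=np.array([0,0,-1.]);xv=np.cross(yv,zv)
        G=Ro.from_matrix(np.c_[xv,yv,zv])*Ro.from_euler('x',t,degrees=True)
        print(np.round(w),'xyz',np.round(R.inv().apply(np.array([x,y,z])-p),1).tolist(),'ang',np.round((R.inv()*G).as_rotvec(),3).tolist())
E
python3 - <<'E'
from h import *
s=ctrl.read_state();p,R=cur();print(s['clock'],p,s['tool_rot'],R.as_matrix().round(2).tolist(),s['width'])
plan([(500,-200,250,130),(459,391,150,130),(459,391,150,-50)])
E
```

```text
1.05 [ 149.3386202  -632.63358569  250.32342088] [ 3.14154700e+00 -2.46557091e-05  2.31770007e-01] [[0.97, 0.23, 0.0], [0.23, -0.97, -0.0], [0.0, 0.0, -1.0]] 85.6482532657301
[ 500 -200  250  130] xyz [440.7, -340.5, 0.3] ang [-0.0, -0.0, 2.675]
[459 391 150 130] xyz [536.5, -925.1, 100.3] ang [-0.0, -0.0, 2.675]
[459 391 150 -50] xyz [536.5, -925.1, 100.3] ang [0.0, -0.0, -0.466]
```

Run:
```python
from h import *
p,R=cur()
plan([(520,-300,250,0),(600,0,250,50)])
```

```text
[ 520 -300  250    0] xyz [437.2, -238.6, 0.3] ang [0.0, 0.0, -1.339]
[600   0 250  50] xyz [583.9, -512.2, 0.3] ang [0.0, 0.0, -2.212]
```

```bash
python3 -m creep '[{"jaw":1,"xyz":[437,-239,0],"angular":[0,0,-1.34]},{"jaw":1,"xyz":[437,-239,0],"angular":[0,0,-1.34]},{"jaw":1,"xyz":[437,-239,0],"angular":[0,0,-1.34]},{"jaw":1,"xyz":[437,-239,0],"angular":[0,0,-1.34]},{"jaw":1,"xyz":[437,-239,0],"angular":[0,0,-1.34]},{"jaw":1,"xyz":[437,-239,0],"angular":[0,0,-1.34]},{"jaw":1,"xyz":[437,-239,0],"angular":[0,0,-1.34]},{"jaw":0,"xyz":[437,-239,0],"angular":[0,0,-1.34]},{"jaw":0,"xyz":[584,-512,0],"angular":[0,0,-2.2]},{"jaw":0,"xyz":[584,-512,0],"angular":[0,0,-2.2]},{"jaw":0,"xyz":[584,-512,0],"angular":[0,0,-2.2]},{"jaw":0,"xyz":[584,-512,0],"angular":[0,0,-2.2]}]'
python3 - <<'E'
from h import *
plan([(459,391,120,130),(459,391,24,130)])
print(ctrl.read_state()['qpos'])
E
```

```text
clock: 2.55
eef_pos: [585.1, -56.5, 250.6]
tool_rot: [3.141, 0.001, 2.327]
force: [1.0, -0.5, -0.9]
width: 42.8
gripper_force: 0.0
[459 391 120 130] xyz [412.1, 215.5, 130.3] ang [-0.0, 0.001, -1.512]
[459 391  24 130] xyz [412.2, 215.5, 226.3] ang [-0.0, 0.001, -1.512]
[ 0.39339654  0.58549808 -0.54783564  1.68716085  0.3572175   0.96935232
  0.47164423]
```

```bash
python3 -m creep '[{"jaw":0,"xyz":[412,215,0],"angular":[0,0,-1.51]},{"jaw":0,"xyz":[412,215,0],"angular":[0,0,-1.51]},{"jaw":0,"xyz":[412,215,0],"angular":[0,0,-1.51]},{"jaw":0,"xyz":[412,215,0],"angular":[0,0,-1.51]},{"jaw":0,"xyz":[412,215,0],"angular":[0,0,-1.51]},{"jaw":0,"xyz":[412,215,0],"angular":[0,0,-1.51]},{"jaw":0,"xyz":[412,215,60],"angular":[0,0,-1.51]},{"jaw":0,"xyz":[412,215,120],"angular":[0,0,-1.51]},{"jaw":0,"xyz":[412,215,130],"angular":[0,0,-1.51]},{"jaw":0,"xyz":[412,215,130],"angular":[0,0,-1.51]},{"jaw":0,"xyz":[412,215,130],"angular":[0,0,-1.51]},{"jaw":0,"xyz":[412,215,130],"angular":[0,0,-1.51]}]'
python3 - <<'E'
from h import *
plan([(459,391,120,130),(459,391,24,130)])
print(ctrl.read_state()['qpos'])
save('top','t1');save('side','s1')
cv2.imwrite('pics/s1c.png',cv2.resize(cv2.imread('pics/s1.png')[200:420,100:394],(784,587)))
E
```

```text
clock: 4.05
eef_pos: [462.1, 389.7, 122.4]
tool_rot: [-3.141, 0.003, -2.453]
force: [0.3, 0.4, -0.8]
width: 42.6
gripper_force: 0.0
[459 391 120 130] xyz [1.5, 3.0, 2.4] ang [-0.001, 0.003, -0.01]
[459 391  24 130] xyz [1.9, 3.0, 98.4] ang [-0.001, 0.003, -0.01]
[-0.27722082  0.85468249 -0.8044886   1.74857317  0.77967495  0.88594649
  0.82659979]
```

View pics/s1c.png

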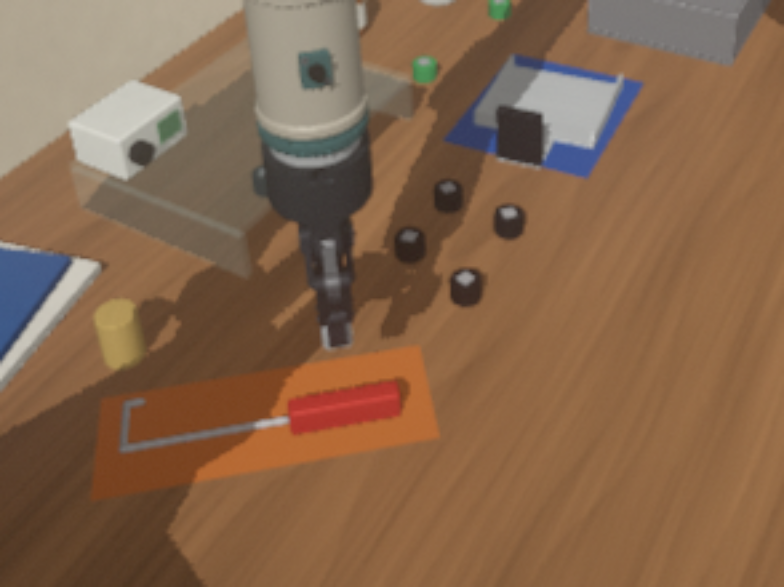

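The side view shows the jaws at about (335,335), above the red handle at (345,408) and lined up with it. I'll go down, grip and lift.

```bash
python3 -m creep '[{"jaw":0,"xyz":[1,3,40],"angular":[0,0,-0.01]},{"jaw":0,"xyz":[1,3,75],"angular":[0,0,-0.01]},{"jaw":0,"xyz":[1,3,97],"angular":[0,0,-0.01]},{"jaw":0,"xyz":[1,3,97],"angular":[0,0,-0.01]},{"jaw":-1,"xyz":[1,3,97],"angular":[0,0,-0.01]},{"jaw":-1,"xyz":[1,3,97],"angular":[0,0,-0.01]},{"jaw":-1,"xyz":[1,3,97],"angular":[0,0,-0.01]},{"jaw":-1,"xyz":[1,3,97],"angular":[0,0,-0.01]},{"jaw":-1,"xyz":[1,3,97],"angular":[0,0,-0.01]}]'
```

```text
clock: 5.28
eef_pos: [458.7, 392.4, 25.0]
tool_rot: [3.141, 0.003, -2.442]
force: [0.2, -1.4, 6.2]
width: 16.4
gripper_force: 60.2
```

Run:
```python
from h import *
plan([(459,391,125,130),(442,296,125,70),(442,296,45,70)])
```

```text
[459 391 125 130] xyz [0.3, -1.3, -100.0] ang [0.0, 0.003, 0.002]
[442 296 125  70] xyz [74.5, -63.0, -100.2] ang [0.002, 0.003, 1.049]
[442 296  45  70] xyz [74.8, -63.0, -20.2] ang [0.002, 0.003, 1.049]
```

```bash
python3 -m creep '[{"jaw":-1,"xyz":[0,0,-40],"angular":[0,0,0]},{"jaw":-1,"xyz":[0,0,-80],"angular":[0,0,0]},{"jaw":-1,"xyz":[0,0,-100],"angular":[0,0,0]},{"jaw":-1,"xyz":[20,-15,-100],"angular":[0,0,0.18]},{"jaw":-1,"xyz":[35,-30,-100],"angular":[0,0,0.36]},{"jaw":-1,"xyz":[50,-40,-100],"angular":[0,0,0.54]},{"jaw":-1,"xyz":[65,-52,-100],"angular":[0,0,0.72]},{"jaw":-1,"xyz":[75,-63,-100],"angular":[0,0,0.9]},{"jaw":-1,"xyz":[75,-63,-100],"angular":[0,0,1.05]},{"jaw":-1,"xyz":[75,-63,-60],"angular":[0,0,1.05]},{"jaw":-1,"xyz":[75,-63,-20],"angular":[0,0,1.05]},{"jaw":-1,"xyz":[75,-63,-20],"angular":[0,0,1.05]}]'
python3 - <<'E'
from h import *
plan([(442,296,45,70),(578,246,45,70)])
im,d=save('top','t2');W=world('top',d)
cv2.imwrite('pics/t2c.png',cv2.resize(im[140:270,120:290,::-1],(784,600),interpolation=2))
E
```

```text
clock: 6.78
eef_pos: [439.3, 293.3, 41.0]
tool_rot: [-3.136, -0.003, 2.792]
force: [-0.1, -0.2, -1.3]
width: 16.8
gripper_force: 59.2
[442 296  45  70] xyz [-1.6, 3.5, -4.0] ang [-0.006, -0.003, -0.0]
[578 246  45  70] xyz [-146.5, 3.0, -4.4] ang [-0.006, -0.003, -0.0]
```

View pics/t2c.png

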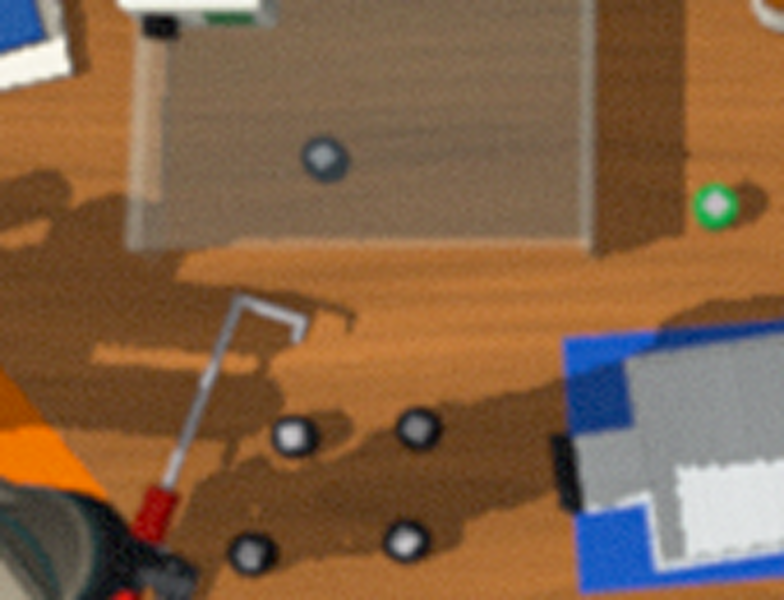

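```bash
python3 -m creep '[{"jaw":-1,"xyz":[0,3,-4],"angular":[0,0,0]},{"jaw":-1,"xyz":[-40,3,-4],"angular":[0,0,0]},{"jaw":-1,"xyz":[-80,3,-4],"angular":[0,0,0]},{"jaw":-1,"xyz":[-115,3,-4],"angular":[0,0,0]},{"jaw":-1,"xyz":[-146,3,-4],"angular":[0,0,0]},{"jaw":-1,"xyz":[-146,3,-4],"angular":[0,0,0]},{"jaw":-1,"xyz":[-146,3,-4],"angular":[0,0,0]}]'
python3 - <<'E'
from h import *
p,R=cur();print(p)
im,d=save('top','t3')
cv2.imwrite('pics/t3c.png',cv2.resize(im[150:220,150:240,::-1],(772,600),interpolation=2))
print([np.round(proj('top',q),1) for q in [(697.5,178,22)]])
for h in [(175,0,11),(175,-45,11),(163,-45,11),(60,0,11)]:
    a=np.radians(-20);q=p+[np.cos(a)*h[0]-np.sin(a)*h[1],np.sin(a)*h[0]+np.cos(a)*h[1],h[2]-24];print(q.round(),np.round(proj('top',q),1))
E
```

```text
clock: 7.7
eef_pos: [579.1, 248.3, 48.7]
tool_rot: [3.14, 0.0, 2.792]
force: [0.2, -0.8, -1.6]
width: 16.6
gripper_force: 59.2
[579.13369486 248.30644442  48.68571914]
[array([189.8, 174.3])]
[744. 188.  36.] [185.5 158.7]
[728. 146.  36.] [199.3 163.2]
[717. 150.  36.] [197.9 166.9]
[636. 228.  36.] [172.1 193.8]
```

View pics/t3c.png

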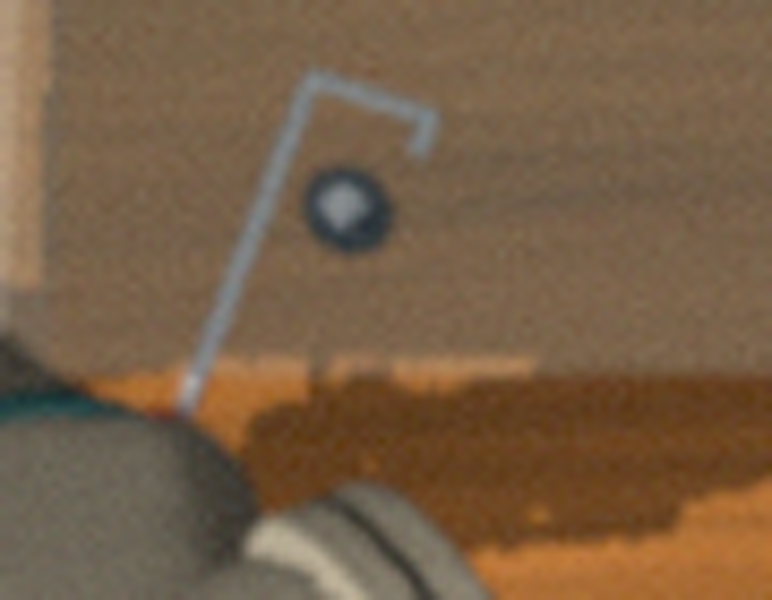

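The crook surrounds the specimen's side: rod elbow at (312,82), tip at (420,155), specimen at (347,208). I'll lower the hook and pull.

```bash
python3 -m creep '[{"jaw":-1,"xyz":[0,1,8],"angular":[0,0,0]},{"jaw":-1,"xyz":[0,1,16],"angular":[0,0,0]},{"jaw":-1,"xyz":[0,1,21],"angular":[0,0,0]},{"jaw":-1,"xyz":[0,1,21],"angular":[0,0,0]},{"jaw":-1,"xyz":[10,1,21],"angular":[0,0,0]},{"jaw":-1,"xyz":[18,1,21],"angular":[0,0,0]},{"jaw":-1,"xyz":[26,1,21],"angular":[0,0,0]},{"jaw":-1,"xyz":[34,1,21],"angular":[0,0,0]},{"jaw":-1,"xyz":[42,1,21],"angular":[0,0,0]},{"jaw":-1,"xyz":[42,1,21],"angular":[0,0,0]}]'
python3 - <<'E'
from h import *
p,R=cur();print(p)
im,d=save('top','t4')
cv2.imwrite('pics/t4c.png',cv2.resize(im[150:220,150:240,::-1],(772,600),interpolation=2))
E
```

```text
clock: 9.0
eef_pos: [539.4, 263.5, 26.4]
tool_rot: [-3.141, -0.0, 2.793]
force: [0.3, -0.4, -1.8]
width: 16.7
gripper_force: 59.3
[539.40301063 263.51680511  26.40142509]
```

View pics/t4c.png

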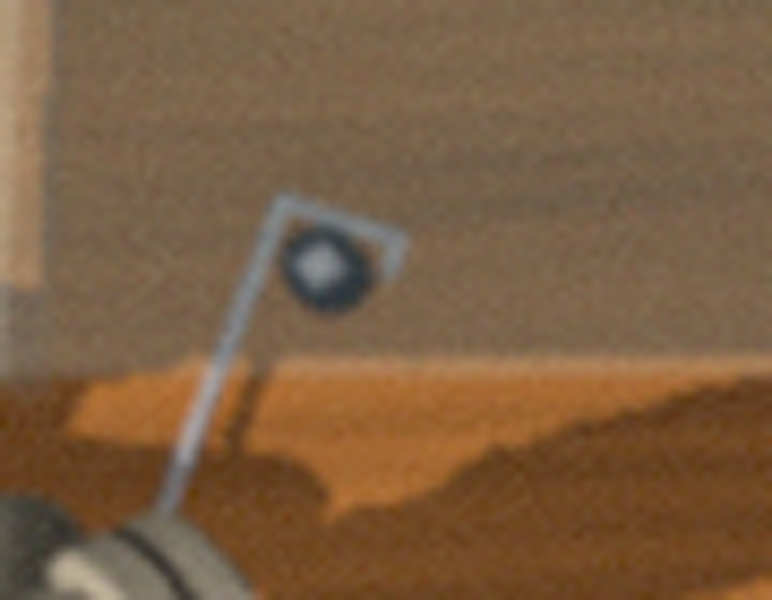

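The specimen sits in the crook at (327,268) and moves with it. I'll pull about 90 mm more.

```bash
python3 -m creep '[{"jaw":-1,"xyz":[10,0,0],"angular":[0,0,0]},{"jaw":-1,"xyz":[20,0,0],"angular":[0,0,0]},{"jaw":-1,"xyz":[30,0,0],"angular":[0,0,0]},{"jaw":-1,"xyz":[40,0,0],"angular":[0,0,0]},{"jaw":-1,"xyz":[50,0,0],"angular":[0,0,0]},{"jaw":-1,"xyz":[60,0,0],"angular":[0,0,0]},{"jaw":-1,"xyz":[70,0,0],"angular":[0,0,0]},{"jaw":-1,"xyz":[80,0,0],"angular":[0,0,0]},{"jaw":-1,"xyz":[88,0,0],"angular":[0,0,0]},{"jaw":-1,"xyz":[88,0,0],"angular":[0,0,0]},{"jaw":-1,"xyz":[88,0,0],"angular":[0,0,0]}]'
python3 - <<'E'
from h import *
p,R=cur();print(p)
im,d=save('top','t5');W=world('top',d)
for r in silhouettes('top','specimen_1'):
    if r['score']>.2:
        q=W[r['pixels']&(d>0)];print(round(r['score'],2),r['xy'],np.median(q,0).round())
plan([(456,293,100,70),(459,391,120,130),(459,391,26,130)])
E
```

```text
clock: 10.42
eef_pos: [457.9, 293.0, 26.3]
tool_rot: [3.142, 0.0, 2.791]
force: [0.3, -0.5, -1.2]
width: 16.9
gripper_force: 59.3
[457.94303246 293.0261366   26.32711621]
0.63 [173.2, 262.3] [437. 220.  21.]
0.62 [182.9, 233.3] [512. 194.  21.]
0.58 [208.7, 256.8] [443. 122.  22.]
0.57 [211.7, 233.6] [515. 116.  21.]
[456 293 100  70] xyz [2.0, -0.6, -73.7] ang [0.0, 0.0, -0.002]
[459 391 120 130] xyz [32.8, 92.4, -93.7] ang [-0.0, 0.0, -1.049]
[459 391  26 130] xyz [32.8, 92.4, 0.3] ang [-0.0, 0.0, -1.049]
```

```bash
python3 -m creep '[{"jaw":-1,"xyz":[-3,0,0],"angular":[0,0,0]},{"jaw":-1,"xyz":[-3,0,-15],"angular":[0,0,0]},{"jaw":-1,"xyz":[-3,0,-40],"angular":[0,0,0]},{"jaw":-1,"xyz":[0,0,-90],"angular":[0,0,0]},{"jaw":-1,"xyz":[5,15,-95],"angular":[0,0,-0.18]},{"jaw":-1,"xyz":[10,30,-95],"angular":[0,0,-0.36]},{"jaw":-1,"xyz":[16,50,-95],"angular":[0,0,-0.54]},{"jaw":-1,"xyz":[22,65,-95],"angular":[0,0,-0.72]},{"jaw":-1,"xyz":[28,80,-95],"angular":[0,0,-0.9]},{"jaw":-1,"xyz":[33,92,-95],"angular":[0,0,-1.05]},{"jaw":-1,"xyz":[33,92,-95],"angular":[0,0,-1.05]},{"jaw":-1,"xyz":[33,92,-95],"angular":[0,0,-1.05]}]'
python3 - <<'E'
from h import *
im,d=save('top','t6');W=world('top',d);Z=W[...,2];X=W[...,0];Y=W[...,1]
m=(X>540)&(X<628)&(Y>130)&(Y<300)&(Z>13)&(Z<30);print(m.sum(),np.median(W[m],0).round())
for r in silhouettes('top','specimen_1'):
    if r['score']>.2:
        q=W[r['pixels']&(d>0)];print(round(r['score'],2),r['xy'],np.median(q,0).round())
plan([(459,391,26,130)])
E
```

```text
clock: 12.02
eef_pos: [458.4, 389.9, 121.6]
tool_rot: [-3.141, -0.0, -2.444]
force: [0.1, -0.7, -1.0]
width: 17.0
gripper_force: 59.2
82 [594. 216.  21.]
0.58 [209.8, 233.1] [515. 116.  21.]
0.52 [210.5, 272.2] [394. 116.  21.]
0.5 [187.4, 231.7] [513. 195.  21.]
[459 391  26 130] xyz [-1.2, 0.6, 95.5] ang [-0.001, -0.0, -0.0]
```

Lost is out at (594,216). One specimen was knocked aside to (394,116). I'll put the hook back.

```bash
python3 -m creep '[{"jaw":-1,"xyz":[-1,1,50],"angular":[0,0,0]},{"jaw":-1,"xyz":[-1,1,85],"angular":[0,0,0]},{"jaw":-1,"xyz":[-1,1,96],"angular":[0,0,0]},{"jaw":-1,"xyz":[-1,1,96],"angular":[0,0,0]},{"jaw":-1,"xyz":[-1,1,96],"angular":[0,0,0]},{"jaw":0,"xyz":[-1,1,96],"angular":[0,0,0]},{"jaw":0,"xyz":[-1,1,96],"angular":[0,0,0]},{"jaw":0,"xyz":[-1,1,96],"angular":[0,0,0]},{"jaw":0,"xyz":[-1,1,60],"angular":[0,0,0]},{"jaw":0,"xyz":[-1,1,10],"angular":[0,0,0]},{"jaw":0,"xyz":[-1,1,-20],"angular":[0,0,0]},{"jaw":0,"xyz":[-1,1,-20],"angular":[0,0,0]}]'
python3 - <<'E'
from h import *
im,d=save('top','t7');W=world('top',d);Z=W[...,2];X=W[...,0];Y=W[...,1]
R=im[...,0].astype(int);G=im[...,1]
def med(m): print(m.sum(),np.median(W[m],0).round(), (np.percentile(W[m],3,0)/2+np.percentile(W[m],97,0)/2).round())
for c in [(594,216),(512,194),(437,221),(394,116),(515,116)]:
    med((np.hypot(X-c[0],Y-c[1])<25)&(Z>18)&(Z<28))
m=(R>120)&(G<60)&(Y>300)&(X<600);print('hook',m.sum(),cv2.minAreaRect(W[m][:,:2].astype(np.float32)),np.median(W[m],0))
# tray geometry
t=(X>400)&(X<600)&(Y<60)&(Y>-200)
hm=t&(Z>40)&(Z<80);med(hm);r=cv2.minAreaRect(W[hm][:,:2].astype(np.float32));print('handle',r)
l=t&(Z>12)&(Z<25)&(R>90)&(Y<-5);r=cv2.minAreaRect(W[l][:,:2].astype(np.float32));print('lips',r)
for a in np.arange(-160,20,15):
    q=W[l&(Y>a)&(Y<a+15)];print(a,len(q),q[:,0].min().round(),q[:,0].max().round()) if len(q) else 0
print(cur()[0])
E
```

```text
clock: 13.62
eef_pos: [459.1, 393.7, 143.9]
tool_rot: [3.141, 0.005, -2.442]
force: [-0.6, -0.1, -0.1]
width: 42.6
gripper_force: 0.0
77 [594. 216.  22.] [595. 216.  22.]
74 [513. 197.  22.] [513. 197.  22.]
  return _methods._mean(a, axis=axis, dtype=dtype,
  ret = um.true_divide(
Traceback (most recent call last):
IndexError: index -1 is out of bounds for axis 0 with size 0
```

Run:
```python
from h import *
d=np.load('pics/t7.npz');im,d=d['im'],d['d'];W=world('top',d);Z=W[...,2];X=W[...,0];Y=W[...,1]
R=im[...,0].astype(int);G=im[...,1]
m=(R>110)&(G<60)&(Y>300)&(X<600)&(Z<60);print('hook',m.sum(),cv2.minAreaRect(W[m][:,:2].astype(np.float32)) if m.sum() else 0)
t=(X>400)&(X<600)&(Y<60)&(Y>-200)
hm=t&(Z>40)&(Z<80);print('handle',hm.sum(),np.median(W[hm],0),cv2.minAreaRect(W[hm][:,:2].astype(np.float32)))
f=t&(Z>1)&(Z<25)&(R>90)&(G>90)&(abs(R-im[...,2])<35);print('tray',cv2.minAreaRect(W[f][:,:2].astype(np.float32)))
l=t&(Z>12)&(Z<25)&(R>90)
for lo,hi in[(400,460),(530,600)]:
    q=W[l&(X>lo)&(X<hi)&(Y<-10)];print(len(q),np.polyfit(q[:,1],q[:,0],1),q[:,1].min(),q[:,1].max())
f=W[t&(Z>-2)&(Z<8)&(R>130)&(G>130)];print('white floor y',np.percentile(f[:,1],[1,50,99]))
s,(p,Rr)=None,cur()
plan([(594,216,110,-83),(594,216,24,-83)])
```

```text
hook 1 ((532.8939208984375, 379.5562438964844), (0.0, 0.0), 0.0)
handle 82 [482.98720948  16.15902296  63.32820632] ((483.0678405761719, 16.534902572631836), (48.128318786621094, 12.117266654968262), 7.779618740081787)
tray ((491.35675048828125, -82.14539337158203), (160.89552307128906, 202.8815460205078), 3.50065016746521)
76 [-6.56783668e-03  4.31768989e+02] -165.31566860835903 -36.019666009319636
74 [-1.84252065e-01  5.47321852e+02] -148.54701259194775 -22.984875291165373
white floor y [-160.80784097  -88.95511901    6.31074143]
[594 216 110 -83] xyz [10.2, -222.2, 32.1] ang [-0.002, 0.0, -2.564]
[594 216  24 -83] xyz [10.3, -222.2, 118.1] ang [-0.002, 0.0, -2.564]
```

```bash
python3 -m creep '[{"jaw":0,"xyz":[0,-20,0],"angular":[0,0,0.18]},{"jaw":0,"xyz":[0,-40,0],"angular":[0,0,0.36]},{"jaw":0,"xyz":[0,-60,0],"angular":[0,0,0.54]},{"jaw":0,"xyz":[0,-80,0],"angular":[0,0,0.72]},{"jaw":0,"xyz":[0,-100,0],"angular":[0,0,0.9]},{"jaw":0,"xyz":[0,-120,0],"angular":[0,0,1.08]},{"jaw":0,"xyz":[0,-140,0],"angular":[0,0,1.26]},{"jaw":0,"xyz":[0,-160,0],"angular":[0,0,1.44]},{"jaw":0,"xyz":[5,-180,0],"angular":[0,0,1.62]},{"jaw":0,"xyz":[10,-200,0],"angular":[0,0,1.8]},{"jaw":0,"xyz":[10,-222,0],"angular":[0,0,1.98]},{"jaw":0,"xyz":[10,-222,0],"angular":[0,0,2.1]}]';python3 - <<'E'
from h import *
plan([(594,216,110,-82.5),(594,216,24,-82.5)])
print(ctrl.read_state()['qpos'])
E
```

```text
clock: 15.18
eef_pos: [594.2, 212.7, 139.4]
tool_rot: [-3.139, 0.003, 1.734]
force: [-0.5, 0.3, -0.2]
width: 42.7
gripper_force: 0.0
[594. 216. 110. -82.] xyz [3.4, 0.4, 29.4] ang [0.001, 0.004, 1.603]
[594. 216.  24. -82.] xyz [3.7, 0.6, 115.4] ang [0.001, 0.004, 1.603]
[-0.20019026  0.74898152 -0.31668497  1.66303965  0.30912275  0.78227326
 -0.49634133]
```

```bash
python3 -m creep '[{"jaw":0,"xyz":[3,0,0],"angular":[0,0,0.18]},{"jaw":0,"xyz":[3,0,0],"angular":[0,0,0.36]},{"jaw":0,"xyz":[3,0,0],"angular":[0,0,0.54]},{"jaw":0,"xyz":[3,0,0],"angular":[0,0,0.72]},{"jaw":0,"xyz":[3,0,0],"angular":[0,0,0.9]},{"jaw":0,"xyz":[3,0,0],"angular":[0,0,1.08]},{"jaw":0,"xyz":[3,0,0],"angular":[0,0,1.26]},{"jaw":0,"xyz":[3,0,10],"angular":[0,0,1.44]},{"jaw":0,"xyz":[3,0,20],"angular":[0,0,1.6]},{"jaw":0,"xyz":[3,0,35],"angular":[0,0,1.6]},{"jaw":0,"xyz":[3,0,60],"angular":[0,0,1.6]},{"jaw":0,"xyz":[3,0,60],"angular":[0,0,1.6]}]';python3 - <<'E'
from h import *
im,d=save('side','s2')
cv2.imwrite('pics/s2c.png',cv2.resize(im[200:400,120:380,::-1],(780,600)))
plan([(594,216,24,-82.5)])
print(ctrl.read_state()['qpos'])
E
```

```text
clock: 16.68
eef_pos: [590.9, 218.1, 78.4]
tool_rot: [3.14, 0.006, 0.144]
force: [0.1, -0.7, 0.0]
width: 42.8
gripper_force: 0.0
[594. 216.  24. -82.] xyz [1.8, 2.6, 55.8] ang [0.001, 0.003, 0.013]
[-0.46316481  0.81867061  0.10887547  1.70022266 -0.1342128   0.63328968
 -1.7072245 ]
```

View pics/s2c.png

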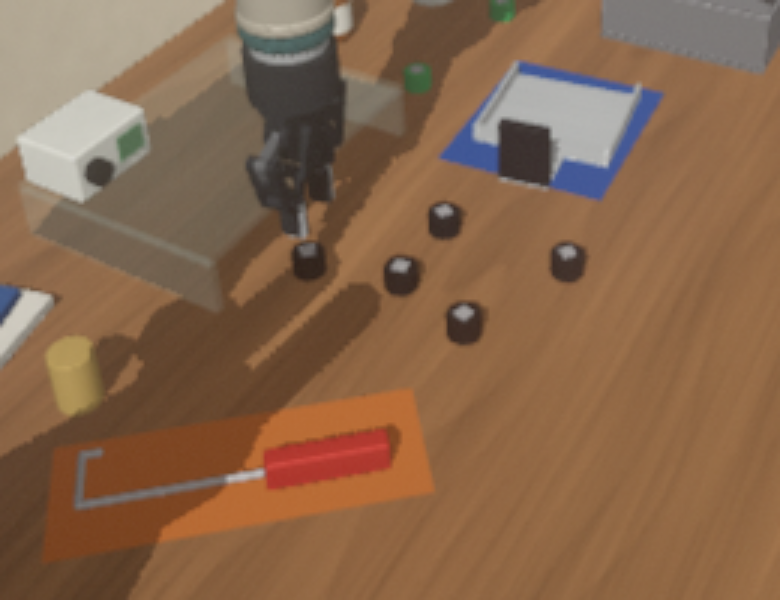

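The gripper is above the lost specimen at (308,260). The hook is on its mat, and the other four stand at (402,275), (445,220), (464,322) and (568,262). I'll grasp the lost one.

```bash
python3 -m creep '[{"jaw":0,"xyz":[2,2.5,25],"angular":[0,0,0.01]},{"jaw":0,"xyz":[2,2.5,45],"angular":[0,0,0.01]},{"jaw":0,"xyz":[2,2.5,55],"angular":[0,0,0.01]},{"jaw":0,"xyz":[2,2.5,55],"angular":[0,0,0.01]},{"jaw":-1,"xyz":[2,2.5,55],"angular":[0,0,0.01]},{"jaw":-1,"xyz":[2,2.5,55],"angular":[0,0,0.01]},{"jaw":-1,"xyz":[2,2.5,55],"angular":[0,0,0.01]},{"jaw":-1,"xyz":[2,2.5,55],"angular":[0,0,0.01]},{"jaw":-1,"xyz":[2,2.5,20],"angular":[0,0,0.01]},{"jaw":-1,"xyz":[2,2.5,-30],"angular":[0,0,0.01]},{"jaw":-1,"xyz":[2,2.5,-40],"angular":[0,0,0.01]},{"jaw":-1,"xyz":[2,2.5,-40],"angular":[0,0,0.01]}]';python3 - <<'E'
from h import *
plan([(539,-69,120,-82.5),(539,-69,30,-82.5),(495,-75,30,-82.5)])
E
```

```text
clock: 18.23
eef_pos: [595.4, 217.0, 121.6]
tool_rot: [-3.141, -0.001, 0.132]
force: [-0.5, 0.7, 0.3]
width: 27.3
gripper_force: 59.2
[539. -69. 120. -82.] xyz [-93.5, 276.1, 1.5] ang [-0.0, -0.001, 0.001]
[539. -69.  30. -82.] xyz [-93.6, 276.1, 91.5] ang [-0.0, -0.001, 0.001]
[495. -75.  30. -82.] xyz [-138.0, 276.3, 91.4] ang [-0.0, -0.001, 0.001]
```

```bash
python3 -m creep '[{"jaw":-1,"xyz":[-94,276,0],"angular":[0,0,0]},{"jaw":-1,"xyz":[-94,276,0],"angular":[0,0,0]},{"jaw":-1,"xyz":[-94,276,0],"angular":[0,0,0]},{"jaw":-1,"xyz":[-94,276,0],"angular":[0,0,0]},{"jaw":-1,"xyz":[-94,276,0],"angular":[0,0,0]},{"jaw":-1,"xyz":[-94,276,0],"angular":[0,0,0]},{"jaw":-1,"xyz":[-94,276,0],"angular":[0,0,0]},{"jaw":-1,"xyz":[-94,276,40],"angular":[0,0,0]}]';python3 - <<'E'
from h import *
plan([(539,-69,29,-82.5)])
E
```

```text
clock: 19.23
eef_pos: [541.2, -67.3, 82.3]
tool_rot: [3.141, -0.006, 0.135]
force: [0.5, -0.1, -0.2]
width: 27.3
gripper_force: 59.3
[539. -69.  29. -82.] xyz [-2.7, 1.4, 53.3] ang [0.0, -0.006, 0.004]
```

```bash
python3 -m creep '[{"jaw":-1,"xyz":[-2,1,25],"angular":[0,0,0]},{"jaw":-1,"xyz":[-2,1,45],"angular":[0,0,0]},{"jaw":-1,"xyz":[-2,1,53],"angular":[0,0,0]},{"jaw":-1,"xyz":[-2,1,53],"angular":[0,0,0]},{"jaw":-0.1,"xyz":[-2,1,53],"angular":[0,0,0]},{"jaw":-0.1,"xyz":[-2,1,53],"angular":[0,0,0]},{"jaw":-0.1,"xyz":[-2,1,53],"angular":[0,0,0]},{"jaw":-0.1,"xyz":[-2,1,25],"angular":[0,0,0]},{"jaw":-0.1,"xyz":[-2,1,-20],"angular":[0,0,0]},{"jaw":0,"xyz":[-2,1,-40],"angular":[0,0,0]},{"jaw":0,"xyz":[-2,1,-40],"angular":[0,0,0]}]';python3 - <<'E'
from h import *
im,d=save('top','t8');W=world('top',d);Z=W[...,2];X=W[...,0];Y=W[...,1]
for c in [(512,196),(437,221),(394,116),(515,116),(539,-69)]:
    m=(np.hypot(X-c[0],Y-c[1])<28)&(Z>17)&(Z<30);print(c,m.sum(),np.median(W[m],0).round() if m.sum() else 0)
plan([(512,196,125,-82.5),(512,196,60,-82.5),(512,196,24,-82.5)])
E
```

```text
clock: 20.6
eef_pos: [537.8, -70.3, 122.6]
tool_rot: [3.141, -0.003, 0.132]
force: [0.5, -0.8, -1.1]
width: 42.5
gripper_force: 0.0
(512, 196) 78 [513. 197.  21.]
(437, 221) 78 [437. 224.  22.]
(394, 116) 62 [394. 119.  22.]
(515, 116) 78 [515. 116.  22.]
(539, -69) 0 0
[512. 196. 125. -82.] xyz [10.4, -267.2, -3.6] ang [0.0, -0.001, 0.001]
[512. 196.  60. -82.] xyz [10.4, -267.2, 61.4] ang [0.0, -0.001, 0.001]
[512. 196.  24. -82.] xyz [10.3, -267.2, 97.4] ang [0.0, -0.001, 0.001]
```

```bash
python3 -m creep '[{"jaw":0,"xyz":[11,-267.5,0],"angular":[0,0,0]},{"jaw":0,"xyz":[11,-267.5,0],"angular":[0,0,0]},{"jaw":0,"xyz":[11,-267.5,0],"angular":[0,0,0]},{"jaw":0,"xyz":[11,-267.5,0],"angular":[0,0,0]},{"jaw":0,"xyz":[11,-267.5,0],"angular":[0,0,0]},{"jaw":0,"xyz":[11,-267.5,0],"angular":[0,0,0]},{"jaw":0,"xyz":[11,-267.5,40],"angular":[0,0,0]},{"jaw":0,"xyz":[11,-267.5,75],"angular":[0,0,0]},{"jaw":0,"xyz":[11,-267.5,98],"angular":[0,0,0]},{"jaw":0,"xyz":[11,-267.5,98],"angular":[0,0,0]},{"jaw":-1,"xyz":[11,-267.5,98],"angular":[0,0,0]},{"jaw":-1,"xyz":[11,-267.5,98],"angular":[0,0,0]}]'
python3 - <<'E'
from h import *
plan([(513,196,120,-82.5),(495,-75,120,-82.5),(495,-75,29,-82.5)])
E
```

```text
clock: 22.15
eef_pos: [513.3, 195.8, 24.4]
tool_rot: [-3.141, -0.002, 0.131]
force: [-0.6, -0.2, -1.0]
width: 27.5
gripper_force: 59.1
[513. 196. 120. -82.] xyz [-0.1, -0.3, -95.6] ang [-0.0, -0.002, -0.0]
[495. -75. 120. -82.] xyz [-53.3, 266.1, -95.7] ang [-0.0, -0.002, -0.0]
[495. -75.  29. -82.] xyz [-53.5, 266.1, -4.7] ang [-0.0, -0.002, -0.0]
```

```bash
python3 -m creep '[{"jaw":-1,"xyz":[0,0,-50],"angular":[0,0,0]},{"jaw":-1,"xyz":[0,0,-96],"angular":[0,0,0]},{"jaw":-1,"xyz":[-53,266,-96],"angular":[0,0,0]},{"jaw":-1,"xyz":[-53,266,-96],"angular":[0,0,0]},{"jaw":-1,"xyz":[-53,266,-96],"angular":[0,0,0]},{"jaw":-1,"xyz":[-53,266,-96],"angular":[0,0,0]},{"jaw":-1,"xyz":[-53,266,-96],"angular":[0,0,0]},{"jaw":-1,"xyz":[-53,266,-96],"angular":[0,0,0]},{"jaw":-1,"xyz":[-53,266,-50],"angular":[0,0,0]},{"jaw":-1,"xyz":[-53,266,-20],"angular":[0,0,0]},{"jaw":-1,"xyz":[-53,266,-5],"angular":[0,0,0]},{"jaw":-1,"xyz":[-53,266,-5],"angular":[0,0,0]}]'
python3 -m creep '[{"jaw":-0.1,"xyz":[0,0,0],"angular":[0,0,0]},{"jaw":-0.1,"xyz":[0,0,0],"angular":[0,0,0]},{"jaw":-0.1,"xyz":[0,0,0],"angular":[0,0,0]},{"jaw":-0.1,"xyz":[0,0,-25],"angular":[0,0,0]},{"jaw":-0.1,"xyz":[0,0,-70],"angular":[0,0,0]},{"jaw":0,"xyz":[0,0,-91],"angular":[0,0,0]},{"jaw":0,"xyz":[0,0,-91],"angular":[0,0,0]}]'
python3 - <<'E'
from h import *
plan([(515,116,120,-82.5),(515,116,24,-82.5)])
E
```

```text
clock: 23.65
eef_pos: [494.9, -72.9, 28.0]
tool_rot: [-3.141, 0.0, 0.134]
force: [0.3, 0.0, -0.4]
width: 27.6
gripper_force: 63.8
clock: 24.52
eef_pos: [496.0, -74.6, 121.1]
tool_rot: [3.141, -0.004, 0.132]
force: [-0.0, -0.1, 0.1]
width: 42.6
gripper_force: 0.0
[515. 116. 120. -82.] xyz [43.8, -186.4, 1.1] ang [0.001, -0.004, 0.001]
[515. 116.  24. -82.] xyz [43.4, -186.5, 97.1] ang [0.001, -0.004, 0.001]
```

```bash
python3 -m creep '[{"jaw":0,"xyz":[44,-186,0],"angular":[0,0,0]},{"jaw":0,"xyz":[44,-186,0],"angular":[0,0,0]},{"jaw":0,"xyz":[44,-186,0],"angular":[0,0,0]},{"jaw":0,"xyz":[44,-186,0],"angular":[0,0,0]},{"jaw":0,"xyz":[44,-186,0],"angular":[0,0,0]},{"jaw":0,"xyz":[44,-186,40],"angular":[0,0,0]},{"jaw":0,"xyz":[44,-186,75],"angular":[0,0,0]},{"jaw":0,"xyz":[44,-186,97],"angular":[0,0,0]},{"jaw":0,"xyz":[44,-186,97],"angular":[0,0,0]},{"jaw":-1,"xyz":[44,-186,97],"angular":[0,0,0]},{"jaw":-1,"xyz":[44,-186,97],"angular":[0,0,0]},{"jaw":-1,"xyz":[44,-186,97],"angular":[0,0,0]}]'
python3 - <<'E'
from h import *
plan([(515,116,120,-82.5),(451,-80,120,-82.5),(451,-80,29,-82.5)])
E
```

```text
clock: 26.02
eef_pos: [514.6, 115.9, 23.1]
tool_rot: [-3.141, -0.002, 0.132]
force: [-0.3, 0.3, 0.7]
width: 28.0
gripper_force: 59.1
[515. 116. 120. -82.] xyz [0.6, -0.1, -96.9] ang [-0.0, -0.002, 0.001]
[451. -80. 120. -82.] xyz [-88.6, 185.8, -97.0] ang [-0.0, -0.002, 0.001]
[451. -80.  29. -82.] xyz [-88.7, 185.8, -6.0] ang [-0.0, -0.002, 0.001]
```

```bash
python3 -m creep '[{"jaw":-1,"xyz":[0,0,-50],"angular":[0,0,0]},{"jaw":-1,"xyz":[0,0,-97],"angular":[0,0,0]},{"jaw":-1,"xyz":[-89,186,-97],"angular":[0,0,0]},{"jaw":-1,"xyz":[-89,186,-97],"angular":[0,0,0]},{"jaw":-1,"xyz":[-89,186,-97],"angular":[0,0,0]},{"jaw":-1,"xyz":[-89,186,-97],"angular":[0,0,0]},{"jaw":-1,"xyz":[-89,186,-97],"angular":[0,0,0]},{"jaw":-1,"xyz":[-89,186,-97],"angular":[0,0,0]},{"jaw":-1,"xyz":[-89,186,-50],"angular":[0,0,0]},{"jaw":-1,"xyz":[-89,186,-20],"angular":[0,0,0]},{"jaw":-1,"xyz":[-89,186,-5.5],"angular":[0,0,0]},{"jaw":-1,"xyz":[-89,186,-5.5],"angular":[0,0,0]}]'
python3 -m creep '[{"jaw":-0.1,"xyz":[0,0,0],"angular":[0,0,0]},{"jaw":-0.1,"xyz":[0,0,0],"angular":[0,0,0]},{"jaw":-0.1,"xyz":[0,0,0],"angular":[0,0,0]},{"jaw":-0.1,"xyz":[0,0,-25],"angular":[0,0,0]},{"jaw":-0.1,"xyz":[0,0,-70],"angular":[0,0,0]},{"jaw":0,"xyz":[0,0,-91],"angular":[0,0,0]},{"jaw":0,"xyz":[0,0,-91],"angular":[0,0,0]}]'
python3 - <<'E'
from h import *
im,d=save('top','t9');W=world('top',d);Z=W[...,2];X=W[...,0];Y=W[...,1]
for c in [(437,224),(394,119)]:
    m=(np.hypot(X-c[0],Y-c[1])<28)&(Z>17)&(Z<30);print(c,m.sum(),np.median(W[m],0).round() if m.sum() else 0)
plan([(437,223,120,-82.5),(437,223,24,-82.5)])
E
```

```text
clock: 27.52
eef_pos: [450.8, -78.1, 26.9]
tool_rot: [-3.141, 0.0, 0.136]
force: [-0.5, -0.3, 0.4]
width: 27.8
gripper_force: 59.3
clock: 28.4
eef_pos: [451.3, -80.4, 120.4]
tool_rot: [3.141, -0.004, 0.132]
force: [0.4, 0.5, -1.0]
width: 42.8
gripper_force: 0.0
(437, 224) 78 [437. 223.  22.]
(394, 119) 3 [405. 125.  20.]
[437. 223. 120. -82.] xyz [26.4, -302.3, -0.6] ang [-0.0, -0.002, 0.001]
[437. 223.  24. -82.] xyz [26.3, -302.3, 95.4] ang [-0.0, -0.002, 0.001]
```

```bash
python3 -m creep '[{"jaw":0,"xyz":[26.5,-302,0],"angular":[0,0,0]},{"jaw":0,"xyz":[26.5,-302,0],"angular":[0,0,0]},{"jaw":0,"xyz":[26.5,-302,0],"angular":[0,0,0]},{"jaw":0,"xyz":[26.5,-302,0],"angular":[0,0,0]},{"jaw":0,"xyz":[26.5,-302,0],"angular":[0,0,0]},{"jaw":0,"xyz":[26.5,-302,0],"angular":[0,0,0]},{"jaw":0,"xyz":[26.5,-302,40],"angular":[0,0,0]},{"jaw":0,"xyz":[26.5,-302,75],"angular":[0,0,0]},{"jaw":0,"xyz":[26.5,-302,96],"angular":[0,0,0]},{"jaw":0,"xyz":[26.5,-302,96],"angular":[0,0,0]},{"jaw":-1,"xyz":[26.5,-302,96],"angular":[0,0,0]},{"jaw":-1,"xyz":[26.5,-302,96],"angular":[0,0,0]}]'
python3 -m creep '[{"jaw":-1,"xyz":[0,0,0],"angular":[0,0,0]},{"jaw":-1,"xyz":[0,0,-50],"angular":[0,0,0]},{"jaw":-1,"xyz":[0,0,-96],"angular":[0,0,0]},{"jaw":-1,"xyz":[0,0,-96],"angular":[0,0,0]}]'
python3 - <<'E'
from h import *
plan([(546,-124,120,-82.5),(546,-124,29,-82.5)])
im,d=save('top','t10');W=world('top',d);Z=W[...,2];X=W[...,0];Y=W[...,1]
for c in [(394,119)]:
    m=(np.hypot(X-c[0],Y-c[1])<28)&(Z>17)&(Z<30);print(c,m.sum(),np.median(W[m],0).round() if m.sum() else 0)
cv2.imwrite('pics/t10c.png',cv2.resize(im[180:320,150:330,::-1],(771,600),interpolation=2))
E
```

```text
clock: 29.95
eef_pos: [437.4, 222.4, 23.6]
tool_rot: [-3.141, -0.001, 0.131]
force: [0.2, 0.1, 0.1]
width: 27.6
gripper_force: 59.1
clock: 30.45
eef_pos: [438.6, 223.6, 121.8]
tool_rot: [-3.14, -0.006, 0.133]
force: [-0.1, 0.6, -0.8]
width: 27.5
gripper_force: 59.3
[ 546. -124.  120.  -82.] xyz [60.4, 358.7, 1.5] ang [-0.002, -0.006, 0.002]
[ 546. -124.   29.  -82.] xyz [59.9, 358.9, 92.5] ang [-0.002, -0.006, 0.002]
(394, 119) 80 [393. 116.  22.]
```

View pics/t10c.png

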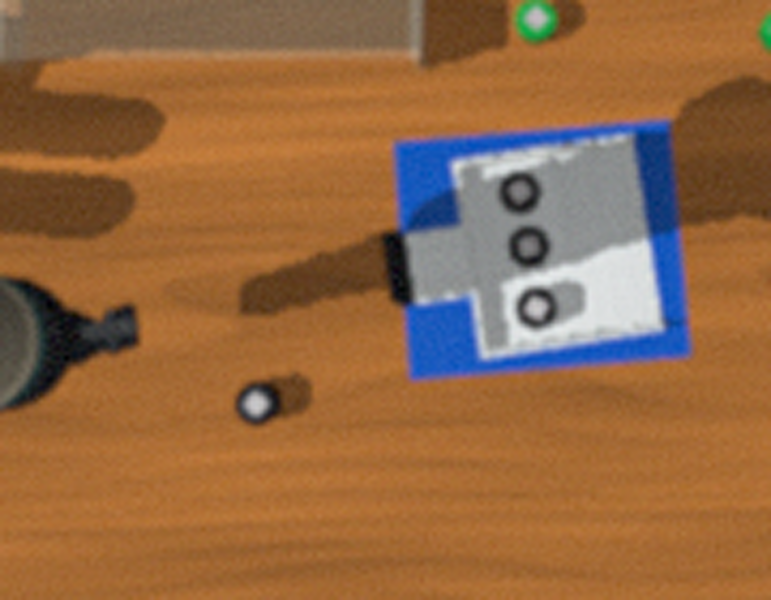

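Three specimens stand on the tray at (520,192), (529,246) and (537,307), and the last one is at (257,403). I'll place the fourth.

```bash
python3 -m creep '[{"jaw":-1,"xyz":[60,359,0],"angular":[0,0,0]},{"jaw":-1,"xyz":[60,359,0],"angular":[0,0,0]},{"jaw":-1,"xyz":[60,359,0],"angular":[0,0,0]},{"jaw":-1,"xyz":[60,359,0],"angular":[0,0,0]},{"jaw":-1,"xyz":[60,359,0],"angular":[0,0,0]},{"jaw":-1,"xyz":[60,359,0],"angular":[0,0,0]},{"jaw":-1,"xyz":[60,359,0],"angular":[0,0,0]},{"jaw":-1,"xyz":[60,359,0],"angular":[0,0,0]},{"jaw":-1,"xyz":[60,359,50],"angular":[0,0,0]},{"jaw":-1,"xyz":[60,359,80],"angular":[0,0,0]},{"jaw":-1,"xyz":[60,359,91],"angular":[0,0,0]},{"jaw":-1,"xyz":[60,359,91],"angular":[0,0,0]}]'
python3 -m creep '[{"jaw":-0.15,"xyz":[0,0,0.5],"angular":[0,0,0]},{"jaw":-0.15,"xyz":[0,0,0.5],"angular":[0,0,0]},{"jaw":-0.15,"xyz":[0,0,0.5],"angular":[0,0,0]},{"jaw":-0.15,"xyz":[0,0,-25],"angular":[0,0,0]},{"jaw":-0.15,"xyz":[0,0,-70],"angular":[0,0,0]},{"jaw":0,"xyz":[0,0,-91],"angular":[0,0,0]},{"jaw":0,"xyz":[0,0,-91],"angular":[0,0,0]}]'
python3 - <<'E'
from h import *
plan([(393,116,120,-82.5),(393.5,116,24,-82.5)])
E
```

```text
clock: 32.0
eef_pos: [543.2, -124.0, 27.7]
tool_rot: [-3.14, 0.001, 0.133]
force: [0.3, -0.1, -0.2]
width: 27.9
gripper_force: 59.5
clock: 32.88
eef_pos: [544.6, -125.7, 120.4]
tool_rot: [3.14, -0.003, 0.132]
force: [0.3, 0.1, -1.2]
width: 42.9
gripper_force: 0.0
[393. 116. 120. -82.] xyz [-118.4, -259.5, -0.3] ang [0.001, -0.003, 0.001]
[394. 116.  24. -82.] xyz [-118.3, -259.6, 95.7] ang [0.001, -0.003, 0.001]
```

```bash
python3 -m creep '[{"jaw":0,"xyz":[-60,-259,0],"angular":[0,0,0]},{"jaw":0,"xyz":[-60,-259,0],"angular":[0,0,0]},{"jaw":0,"xyz":[-60,-259,0],"angular":[0,0,0]},{"jaw":0,"xyz":[-60,-259,0],"angular":[0,0,0]},{"jaw":0,"xyz":[-60,-259,0],"angular":[0,0,0]},{"jaw":0,"xyz":[-118,-259.5,0],"angular":[0,0,0]},{"jaw":0,"xyz":[-118,-259.5,0],"angular":[0,0,0]},{"jaw":0,"xyz":[-118,-259.5,40],"angular":[0,0,0]},{"jaw":0,"xyz":[-118,-259.5,50],"angular":[0,0,0]},{"jaw":0,"xyz":[-118,-259.5,50],"angular":[0,0,0]}]'
python3 - <<'E'
from h import *
plan([(393.5,116,24,-82.5)]);print(ctrl.read_state()['qpos'])
im,d=save('side','s3');W=world('side',d)
m=(np.hypot(W[...,0]-394,W[...,1]-116)<30)&(W[...,2]>17)&(W[...,2]<28);print(m.sum(),np.median(W[m],0).round())
E
```

```text
clock: 34.12
eef_pos: [392.6, 115.2, 67.9]
tool_rot: [3.141, 0.002, 0.13]
force: [-0.3, 0.5, -0.2]
width: 43.0
gripper_force: 0.0
[394. 116.  24. -82.] xyz [1.1, -0.7, 43.9] ang [0.001, 0.002, -0.001]
[-0.59602496  0.70256799  0.35717635  2.31558743 -0.9762751   0.27560879
 -0.80105879]
81 [390. 123.  23.]
```

```bash
python3 -m creep '[{"jaw":0,"xyz":[1,-0.5,20],"angular":[0,0,0]},{"jaw":0,"xyz":[1,-0.5,35],"angular":[0,0,0]},{"jaw":0,"xyz":[1,-0.5,44],"angular":[0,0,0]},{"jaw":0,"xyz":[1,-0.5,44],"angular":[0,0,0]}]'
python3 - <<'E'
from h import *
plan([(393.5,116,24,-82.5)]);print(ctrl.read_state()['qpos'])
E
```

```text
clock: 34.67
eef_pos: [401.2, 119.1, 32.7]
tool_rot: [3.139, 0.015, 0.131]
force: [0.0, -0.4, -1.1]
width: 42.8
gripper_force: 0.0
[394. 116.  24. -82.] xyz [-7.9, 2.0, 8.8] ang [0.003, 0.015, -0.0]
[-0.55451098  0.78280312  0.29619434  2.2885983  -1.09923191  0.23346104
 -0.69031191]
```

```bash
python3 -m creep '[{"jaw":0,"xyz":[-4,0,-25],"angular":[0,0,0]},{"jaw":0,"xyz":[-7,1.5,-40],"angular":[0,-0.1,0]},{"jaw":0,"xyz":[-7,1.5,-40],"angular":[0,-0.17,0]},{"jaw":0,"xyz":[-7,1.5,-40],"angular":[0,-0.17,0]},{"jaw":0,"xyz":[-7,1.5,-40],"angular":[0,-0.17,0]}]'
python3 - <<'E'
from h import *
p,R=cur();print(ctrl.read_state()['qpos']);print(R.inv().apply(np.array([393.5,116,24])-p),R.inv().apply(np.array([393.5,116,60])-p))
E
```

```text
clock: 35.3
eef_pos: [393.5, 116.9, 72.9]
tool_rot: [3.14, 0.185, 0.131]
force: [0.2, 0.1, -0.4]
width: 43.0
gripper_force: 0.0
[-0.73637747  0.80546321  0.63026194  2.16108368 -0.80747263  0.65260224
 -0.92638603]
[ 8.91091275  0.78269283 48.09917778] [ 2.27880559  0.85479122 12.71542506]
```

```bash
python3 -m creep '[{"jaw":0,"xyz":[3.7,0.5,20],"angular":[0,0,0]},{"jaw":0,"xyz":[7,0.5,38],"angular":[0,0,0]},{"jaw":0,"xyz":[9,0.5,48],"angular":[0,0,0]},{"jaw":0,"xyz":[9,0.5,48],"angular":[0,0,0]},{"jaw":0,"xyz":[9,0.5,48],"angular":[0,0,0]}]'
python3 - <<'E'
from h import *
p,R=cur();s=ctrl.read_state();print(p,s['qpos'],s['force'])
im,d=save('side','s4');cv2.imwrite('pics/s4c.png',cv2.resize(im[200:350,200:400,::-1],(800,600),interpolation=2))
E
```

```text
clock: 35.92
eef_pos: [394.5, 116.1, 24.5]
tool_rot: [3.139, 0.185, 0.131]
force: [-0.6, 0.0, 0.1]
width: 42.9
gripper_force: 0.0
[394.50211759 116.09340169  24.50910883] [-0.67190658  0.88452552  0.52998611  2.16798468 -0.90795903  0.55210489
 -0.8466567 ] [-0.62027253  0.04374401  0.10414034]
```

View pics/s4c.png

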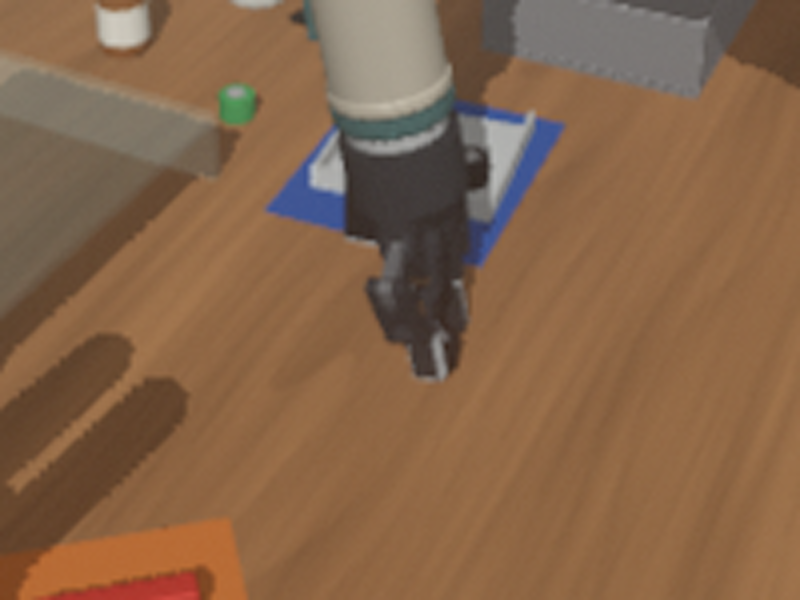

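The specimen is hidden between the fingers at (432,360), as expected. I'll close the gripper and lift.

```bash
python3 -m creep '[{"jaw":-1,"xyz":[0,0,0],"angular":[0,0,0]},{"jaw":-1,"xyz":[0,0,0],"angular":[0,0,0]},{"jaw":-1,"xyz":[0,0,0],"angular":[0,0,0]},{"jaw":-1,"xyz":[-6,0,-35],"angular":[0,0,0]},{"jaw":-1,"xyz":[-12,0,-75],"angular":[0,0,0]},{"jaw":-1,"xyz":[30,0,-90],"angular":[0,0,0]},{"jaw":-1,"xyz":[50,0,-90],"angular":[0,0.1,0]},{"jaw":-1,"xyz":[50,0,-90],"angular":[0,0.185,0]},{"jaw":-1,"xyz":[50,0,-90],"angular":[0,0.185,0]},{"jaw":-1,"xyz":[50,0,-90],"angular":[0,0.185,0]}]'
python3 - <<'E'
from h import *
plan([(459,-135,120,-82.5),(459,-135,29,-82.5)])
E
```

```text
clock: 37.22
eef_pos: [460.0, 125.3, 103.6]
tool_rot: [3.139, 0.001, 0.132]
force: [0.9, 0.8, -1.2]
width: 27.8
gripper_force: 59.2
[ 459. -135.  120.  -82.] xyz [-35.2, 257.9, -15.9] ang [0.002, 0.001, 0.001]
[ 459. -135.   29.  -82.] xyz [-35.2, 257.7, 75.1] ang [0.002, 0.001, 0.001]
```

```bash
python3 -m creep '[{"jaw":-1,"xyz":[0,0,-20],"angular":[0,0,0]},{"jaw":-1,"xyz":[-35,258,-20],"angular":[0,0,0]},{"jaw":-1,"xyz":[-35,258,-20],"angular":[0,0,0]},{"jaw":-1,"xyz":[-35,258,-20],"angular":[0,0,0]},{"jaw":-1,"xyz":[-35,258,-20],"angular":[0,0,0]},{"jaw":-1,"xyz":[-35,258,-20],"angular":[0,0,0]},{"jaw":-1,"xyz":[-35,258,-20],"angular":[0,0,0]},{"jaw":-1,"xyz":[-35,258,30],"angular":[0,0,0]},{"jaw":-1,"xyz":[-35,258,62],"angular":[0,0,0]},{"jaw":-1,"xyz":[-35,258,75],"angular":[0,0,0]},{"jaw":-1,"xyz":[-35,258,75],"angular":[0,0,0]}]'
python3 -m creep '[{"jaw":-0.15,"xyz":[0,0,0],"angular":[0,0,0]},{"jaw":-0.15,"xyz":[0,0,0],"angular":[0,0,0]},{"jaw":-0.15,"xyz":[0,0,0],"angular":[0,0,0]},{"jaw":-0.15,"xyz":[0,0,-25],"angular":[0,0,0]},{"jaw":-0.15,"xyz":[0,0,-70],"angular":[0,0,0]},{"jaw":-0.15,"xyz":[0,0,-110],"angular":[0,0,0]},{"jaw":-0.15,"xyz":[0,-150,-110],"angular":[0,0,0]},{"jaw":-0.15,"xyz":[0,-150,-110],"angular":[0,0,0]},{"jaw":-0.15,"xyz":[0,-150,-110],"angular":[0,0,0]},{"jaw":-0.15,"xyz":[0,-150,-110],"angular":[0,0,0]}]'
python3 - <<'E'
from h import *
im,d=save('top','t11');im2,_=save('side','s5')
a=cv2.resize(im[190:290,220:320,::-1],(400,400));b=cv2.resize(im2[200:300,240:340,::-1],(400,400))
cv2.imwrite('pics/t11c.png',np.hstack([a,b]))
W=world('top',d);X,Y,Z=[W[...,i] for i in range(3)];t=(X>400)&(X<600)&(Y<60)&(Y>-200)
hm=t&(Z>40)&(Z<80);print('handle',hm.sum(),np.median(W[hm],0),cv2.minAreaRect(W[hm][:,:2].astype(np.float32)))
q=W[t&(Y>-170)&(Y<-40)&(Z>21)&(Z<32)];print(len(q))
plan([(483,16.5,130,-82.2),(483,16.5,46,-82.2)])
E
```

```text
clock: 38.6
eef_pos: [459.3, -134.1, 28.7]
tool_rot: [3.14, 0.0, 0.134]
force: [-0.2, -0.3, -0.1]
width: 27.6
gripper_force: 63.2
clock: 39.85
eef_pos: [438.5, 15.8, 138.6]
tool_rot: [3.14, 0.001, 0.136]
force: [0.5, -1.0, -0.4]
width: 36.3
gripper_force: 0.0
handle 43 [494.35531226  16.03180712  64.72971669] ((493.05914306640625, 17.8858642578125), (27.753936767578125, 11.931493759155273), 7.989704608917236)
357
[483.  16. 130. -82.] xyz [43.8, 2.0, 8.9] ang [0.003, -0.0, -0.005]
[483.  16.  46. -82.] xyz [43.8, 1.8, 92.9] ang [0.003, -0.0, -0.005]
```

View pics/t11c.png

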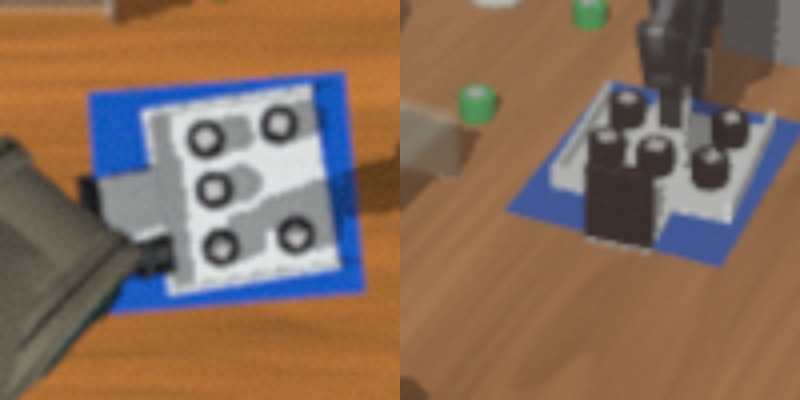

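All five stand upright on the tray. I'll grip the handle.

```bash
python3 -m creep '[{"jaw":0,"xyz":[43.8,2,5],"angular":[0,0,-0.005]},{"jaw":0,"xyz":[43.8,2,5],"angular":[0,0,-0.005]},{"jaw":0,"xyz":[43.8,2,40],"angular":[0,0,-0.005]},{"jaw":0,"xyz":[43.8,1.5,70],"angular":[0,0,-0.005]},{"jaw":0,"xyz":[43.8,1.5,93],"angular":[0,0,-0.005]},{"jaw":0,"xyz":[43.8,1.5,93],"angular":[0,0,-0.005]},{"jaw":-1,"xyz":[43.8,1.5,93],"angular":[0,0,-0.005]},{"jaw":-1,"xyz":[43.8,1.5,93],"angular":[0,0,-0.005]},{"jaw":-1,"xyz":[43.8,1.5,93],"angular":[0,0,-0.005]},{"jaw":-1,"xyz":[43.8,1.5,93],"angular":[0,0,-0.005]},{"jaw":-1,"xyz":[43.8,1.5,93],"angular":[0,0,-0.005]}]'
python3 - <<'E'
from h import *
im,d=save('top','t12');p,R=cur();print(p)
# desired pour: box centre (430,-378), yaw0. lip at 177 along -tool-y.., 42 below grip
def lip(a,th,L):
    # a: azimuth tray x (deg), th tilt; returns TCP so that lip at L
    ax=np.array([np.cos(np.radians(a)),np.sin(np.radians(a)),0]);z=np.array([0,0,1.])
    u=ax*np.cos(th)+z*np.sin(th); n=z*np.cos(th)-ax*np.sin(th)
    return np.array(L)+177*u+42*n
for a in(97.8,90):
  for th in(0,.45,.6,.75): print(a,th,lip(a,th,(430,-345,100)).round(),lip(a,th,(430,-345,130)).round())
E
```

```text
clock: 41.32
eef_pos: [483.2, 17.1, 46.7]
tool_rot: [3.139, -0.001, 0.137]
force: [0.3, -1.4, 6.8]
width: 11.5
gripper_force: 59.8
[483.24925671  17.12643884  46.67913714]
97.8 0 [ 406. -170.  142.] [ 406. -170.  172.]
97.8 0.45 [ 411. -205.  215.] [ 411. -205.  245.]
97.8 0.6 [ 413. -224.  235.] [ 413. -224.  265.]
97.8 0.75 [ 416. -245.  251.] [ 416. -245.  281.]
90 0 [ 430. -168.  142.] [ 430. -168.  172.]
90 0.45 [ 430. -204.  215.] [ 430. -204.  245.]
90 0.6 [ 430. -223.  235.] [ 430. -223.  265.]
90 0.75 [ 430. -244.  251.] [ 430. -244.  281.]
```

```bash
python3 -m creep '[{"jaw":-1,"xyz":[0,0,-4],"angular":[0,0,0]},{"jaw":-1,"xyz":[0,0,-14],"angular":[0,0,0]},{"jaw":-1,"xyz":[0,0,-26],"angular":[0,0,0]},{"jaw":-1,"xyz":[0,0,-38],"angular":[0,0,0]},{"jaw":-1,"xyz":[0,0,-50],"angular":[0,0,0]},{"jaw":-1,"xyz":[0,0,-62],"angular":[0,0,0]},{"jaw":-1,"xyz":[0,0,-74],"angular":[0,0,0]},{"jaw":-1,"xyz":[0,0,-86],"angular":[0,0,0]},{"jaw":-1,"xyz":[0,0,-98],"angular":[0,0,0]},{"jaw":-1,"xyz":[0,0,-106],"angular":[0,0,0]},{"jaw":-1,"xyz":[0,0,-110],"angular":[0,0,0]},{"jaw":-1,"xyz":[0,0,-110],"angular":[0,0,0]}]'
python3 - <<'E'
from h import *
im,d=save('top','t13');im2,_=save('side','s6')
a=cv2.resize(im[190:290,220:320,::-1],(400,400));b=cv2.resize(im2[160:260,240:340,::-1],(400,400))
cv2.imwrite('pics/t13c.png',np.hstack([a,b]))
plan([(471,-151,157,-100)])
E
```

```text
clock: 42.88
eef_pos: [482.7, 17.9, 155.7]
tool_rot: [3.139, 0.0, 0.137]
force: [-0.3, -0.2, -5.0]
width: 11.2
gripper_force: 58.7
[ 471 -151  157 -100] xyz [-34.3, 165.7, -1.3] ang [0.003, 0.001, 0.311]
```

View pics/t13c.png

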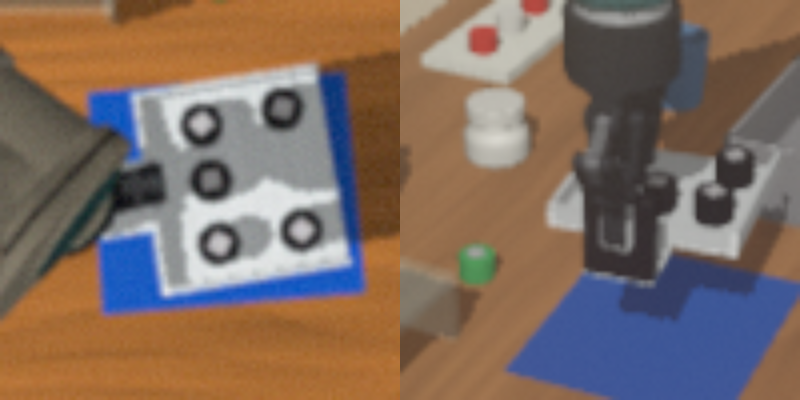

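The tray is lifted level with all five aboard. I'll carry it slowly to the box.

```bash
python3 -m creep '[{"jaw":-1,"xyz":[-1,6,0],"angular":[0,0,0.01]},{"jaw":-1,"xyz":[-3,18,0],"angular":[0,0,0.03]},{"jaw":-1,"xyz":[-6,34,0],"angular":[0,0,0.06]},{"jaw":-1,"xyz":[-10,50,0],"angular":[0,0,0.09]},{"jaw":-1,"xyz":[-13,66,0],"angular":[0,0,0.12]},{"jaw":-1,"xyz":[-17,82,0],"angular":[0,0,0.15]},{"jaw":-1,"xyz":[-20,98,0],"angular":[0,0,0.18]},{"jaw":-1,"xyz":[-23,114,0],"angular":[0,0,0.21]},{"jaw":-1,"xyz":[-27,130,0],"angular":[0,0,0.24]},{"jaw":-1,"xyz":[-30,146,0],"angular":[0,0,0.27]},{"jaw":-1,"xyz":[-33,158,0],"angular":[0,0,0.3]},{"jaw":-1,"xyz":[-34,164,0],"angular":[0,0,0.31]}]'
python3 -m creep '[{"jaw":-1,"xyz":[0,1,0],"angular":[0,0,0]},{"jaw":-1,"xyz":[0,1,0],"angular":[0,0,0]}]'
python3 - <<'E'
from h import *
im,d=save('top','t14');W=world('top',d);X,Y,Z=[W[...,i] for i in range(3)]
p,R=cur();print(p,R.as_matrix().round(3).tolist())
# IK-free plan rows: tray x axis = -tool y (horizontal). lip fixed (slightly lowered)
M=R.as_matrix();ax=-M[:,1];ax[2]=0;ax/=np.linalg.norm(ax);z=np.array([0,0,1.])
L0=p-177*ax-42*z;print('lip',L0);L=L0-[0,0,10]
for th in np.arange(0,.73,.06):
    q=L+177*(ax*np.cos(th)+z*np.sin(th))+42*(z*np.cos(th)-ax*np.sin(th))
    print(round(th,2),R.inv().apply(q-p).round(),q.round(),end=' | ')
rv=Ro.from_rotvec(np.cross(ax,z)*.1);print((R.inv()*rv*R).as_rotvec())
g=rv.apply(ax);print('ax rises?',g)
E
```

```text
clock: 44.48
eef_pos: [471.2, -150.2, 156.0]
tool_rot: [3.139, -0.0, -0.175]
force: [0.3, -0.1, -3.8]
width: 11.5
gripper_force: 58.7
clock: 44.72
eef_pos: [471.2, -149.7, 155.9]
tool_rot: [3.14, -0.0, -0.172]
force: [-0.8, 1.1, -3.7]
width: 11.1
gripper_force: 58.7
[ 471.23291806 -149.6000486   155.90746711] [[0.985, -0.171, -0.0], [-0.171, -0.985, -0.002], [0.0, 0.002, -1.0]]
lip [ 440.90005681 -323.98157723  113.90746711]
0.0 [-0. -0. 10.] [ 471. -150.  146.] | 0.06 [ 0.  3. -1.] [ 471. -152.  156.] | 0.12 [  0.   6. -11.] [ 470. -156.  167.] | 0.18 [  0.  10. -21.] [ 469. -160.  177.] | 0.24 [  0.  15. -31.] [ 469. -164.  187.] | 0.3 [  0.  20. -40.] [ 468. -170.  196.] | 0.36 [  0.  26. -50.] [ 467. -175.  206.] | 0.42 [  0.  33. -58.] [ 466. -182.  214.] | 0.48 [  0.  40. -67.] [ 464. -188.  223.] | 0.54 [  0.  47. -75.] [ 463. -196.  231.] | 0.6 [  0.  55. -83.] [ 462. -203.  239.] | 0.66 [  0.  63. -90.] [ 460. -212.  246.] | 0.72 [  0.  72. -96.] [ 459. -220.  252.] | [ 9.99999991e-02 -1.73544649e-18  1.33137141e-05]
ax rises? [0.17051595 0.98028445 0.09983342]
```

```bash
python3 -m creep '[{"jaw":-1,"xyz":[0,0,5],"angular":[0,0,0]},{"jaw":-1,"xyz":[0,2,2],"angular":[0.03,0,0]},{"jaw":-1,"xyz":[0,3,-1],"angular":[0.06,0,0]},{"jaw":-1,"xyz":[0,6,-11],"angular":[0.12,0,0]},{"jaw":-1,"xyz":[0,10,-21],"angular":[0.18,0,0]},{"jaw":-1,"xyz":[0,15,-31],"angular":[0.24,0,0]},{"jaw":-1,"xyz":[0,20,-40],"angular":[0.3,0,0]},{"jaw":-1,"xyz":[0,26,-50],"angular":[0.36,0,0]},{"jaw":-1,"xyz":[0,33,-58],"angular":[0.42,0,0]},{"jaw":-1,"xyz":[0,36,-62],"angular":[0.45,0,0]},{"jaw":-1,"xyz":[0,40,-67],"angular":[0.48,0,0]},{"jaw":-1,"xyz":[0,40,-67],"angular":[0.48,0,0]}]'
python3 - <<'E'
from h import *
p,R=cur();print(ctrl.read_state()['qpos'])
M=R.as_matrix();th=np.arcsin(-M[2,1]);print('tilt',th);print('lip',p-177*-M[:,1]+42*M[:,2])
u=-M[:,1];z=np.array([0,0,1.]);ax=u*[1,1,0];ax/=np.linalg.norm(ax);L=p-177*u+42*M[:,2]
for t in (.6,.7,0.3,0):
    q=L+177*(ax*np.cos(t)+z*np.sin(t))+42*(z*np.cos(t)-ax*np.sin(t));print(t,R.inv().apply(q-p).round(),t-th)
im,d=save('top','t15');im2,_=save('side','s7')
a=cv2.resize(im[200:320,270:420,::-1],(400,320));b=cv2.resize(im2[130:250,270:420,::-1],(400,320))
cv2.imwrite('pics/t15c.png',np.hstack([a,b]))
E
```

```text
clock: 46.28
eef_pos: [464.2, -190.5, 223.2]
tool_rot: [-2.665, -0.001, -0.174]
force: [0.1, 0.2, -2.3]
width: 11.5
gripper_force: 59.2
[ 0.21051585  0.65617297  0.6332079   1.86562248 -0.8198145   1.20679184
 -0.45719426]
tilt 0.47689097240667655
lip [ 440.37864689 -326.38844841  104.624604  ]
0.6 [  0.   6. -21.] 0.12310902759332343
0.7 [  0.  14. -38.] 0.2231090275933234
0.3 [ 0. -5. 32.] -0.17689097240667656
0 [-0.  0. 86.] -0.47689097240667655
```

View pics/t15c.png

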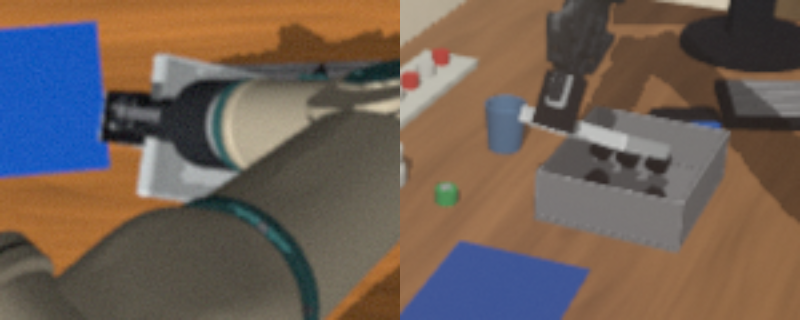

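The side view shows about five dark specimens already in the box, between (597,150) and (658,193). I'll tip a little further to be sure, then level the tray and lift clear.

```bash
python3 -m creep '[{"jaw":-1,"xyz":[0,3,-10],"angular":[0.06,0,0]},{"jaw":-1,"xyz":[0,6,-21],"angular":[0.12,0,0]},{"jaw":-1,"xyz":[0,10,-30],"angular":[0.18,0,0]},{"jaw":-1,"xyz":[0,10,-30],"angular":[0.18,0,0]},{"jaw":-1,"xyz":[0,10,-30],"angular":[0.18,0,0]},{"jaw":-1,"xyz":[0,6,-21],"angular":[0.12,0,0]},{"jaw":-1,"xyz":[0,0,-10],"angular":[0,0,0]},{"jaw":-1,"xyz":[0,-5,10],"angular":[-0.16,0,0]},{"jaw":-1,"xyz":[0,-5,30],"angular":[-0.32,0,0]},{"jaw":-1,"xyz":[0,-5,35],"angular":[-0.477,0,0]},{"jaw":-1,"xyz":[0,-5,35],"angular":[-0.477,0,0]},{"jaw":-1,"xyz":[0,-5,35],"angular":[-0.477,0,0]}]'
python3 - <<'E'
from h import *
plan([(483,17,160,-82.2),(483,17,48,-82.2)])
E
```

```text
clock: 47.88
eef_pos: [467.9, -168.5, 194.5]
tool_rot: [-3.14, -0.001, -0.172]
force: [-0.6, -0.2, -1.5]
width: 11.2
gripper_force: 59.7
[483.  17. 160. -82.] xyz [-16.8, -185.3, 34.9] ang [-0.002, -0.001, -0.308]
[483.  17.  48. -82.] xyz [-16.9, -185.1, 146.9] ang [-0.002, -0.001, -0.308]
```

```bash
python3 -m creep '[{"jaw":-1,"xyz":[-3,-40,0],"angular":[0,0,-0.06]},{"jaw":-1,"xyz":[-7,-80,0],"angular":[0,0,-0.14]},{"jaw":-1,"xyz":[-11,-120,0],"angular":[0,0,-0.22]},{"jaw":-1,"xyz":[-15,-160,10],"angular":[0,0,-0.3]},{"jaw":-1,"xyz":[-17,-185,35],"angular":[0,0,-0.308]},{"jaw":-1,"xyz":[-17,-185,75],"angular":[0,0,-0.308]},{"jaw":-1,"xyz":[-17,-185,105],"angular":[0,0,-0.308]},{"jaw":-1,"xyz":[-17,-185,105],"angular":[0,0,-0.308]},{"jaw":-1,"xyz":[-17,-185,105],"angular":[0,0,-0.308]}]'
python3 - <<'E'
from h import *
plan([(483,17,47,-82.2)])
im,d=save('top','t16');im2,_=save('side','s8')
a=cv2.resize(im[190:320,220:420,::-1],(400,260));b=cv2.resize(im2[130:260,220:420,::-1],(400,260))
cv2.imwrite('pics/t16c.png',np.hstack([a,b]))
E
```

```text
clock: 49.0
eef_pos: [483.9, 14.3, 90.5]
tool_rot: [-3.141, -0.002, 0.132]
force: [0.1, -0.6, -2.4]
width: 11.3
gripper_force: 59.8
[483.  17.  47. -82.] xyz [-0.6, -2.8, 43.5] ang [-0.0, -0.002, -0.004]
```

View pics/t16c.png

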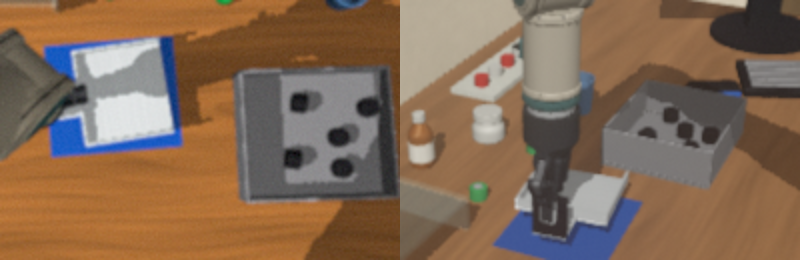

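The tray is empty and over its mat. All five black specimens lie in the box at (300,102), (368,107), (338,136), (293,158) and (342,167). I'll set the tray down.

```bash
python3 -m creep '[{"jaw":-1,"xyz":[0,-2,20],"angular":[0,0,0]},{"jaw":-1,"xyz":[0,-2,35],"angular":[0,0,0]},{"jaw":-1,"xyz":[0,-2,43],"angular":[0,0,0]},{"jaw":-1,"xyz":[0,-2,43],"angular":[0,0,0]},{"jaw":-1,"xyz":[0,-2,43],"angular":[0,0,0]},{"jaw":0,"xyz":[0,-2,43],"angular":[0,0,0]},{"jaw":0,"xyz":[0,-2,43],"angular":[0,0,0]},{"jaw":0,"xyz":[0,-2,43],"angular":[0,0,0]},{"jaw":0,"xyz":[0,-2,10],"angular":[0,0,0]},{"jaw":0,"xyz":[0,-2,-40],"angular":[0,0,0]},{"jaw":0,"xyz":[0,-60,-90],"angular":[0,0,0]},{"jaw":0,"xyz":[0,-120,-110],"angular":[0,0,0]}]'
python3 -m creep '[{"jaw":0,"xyz":[0,-60,-30],"angular":[0,0,0]},{"jaw":0,"xyz":[0,-60,-30],"angular":[0,0,0]},{"jaw":0,"xyz":[0,-60,-30],"angular":[0,0,0]}]'
python3 - <<'E'
from h import *
im,d=save('top','t17');W=world('top',d);X,Y,Z=[W[...,i] for i in range(3)];R=im[...,0].astype(int);G=im[...,1]
t=(X>400)&(X<600)&(Y<60)&(Y>-200);hm=t&(Z>40)&(Z<80);print('tray handle',np.median(W[hm],0),cv2.minAreaRect(W[hm][:,:2].astype(np.float32)))
l=W[t&(Z>14)&(Z<25)&(R>90)&(Y<-20)];print('lip z',[np.median(l[s][:,2]).round(1) for s in (l[:,0]<495,l[:,0]>495,l[:,1]<-90,l[:,1]>-90)])
for cam in('top','side'):
    if cam=='side': im,d=save('side','s9');W=world('side',d);R=im[...,0].astype(int);G=im[...,1]
    m=(R>110)&(G<60)&(W[...,1]>300)&(W[...,0]<600)&(W[...,2]<60);print('hook',m.sum(),cv2.minAreaRect(W[m][:,:2].astype(np.float32)) if m.sum() else 0,np.median(W[m],0))
W0=world('top',np.load('pics/top0.npz')['d'])
D=np.load('pics/t17.npz')['d'];W=world('top',D)
for t in ['reference_1','mouse','bottle','jar','cup','canister']:
    for r in silhouettes('top',t)[:2]:
        q=W[r['pixels']&(D>0)];print(t,round(r['score'],2),np.median(q,0).round())
print(ctrl.read_state()['force'])
E
```

```text
clock: 50.6
eef_pos: [469.5, 122.0, 196.3]
tool_rot: [-3.141, -0.004, 0.131]
force: [2.1, 0.3, 0.0]
width: 42.6
gripper_force: 0.0
clock: 50.98
eef_pos: [460.2, 181.3, 224.1]
tool_rot: [3.142, -0.001, 0.136]
force: [-1.0, -1.4, 0.7]
width: 42.6
gripper_force: 0.0
tray handle [483.06666446  16.16806656  63.62212627] ((483.1365051269531, 17.081798553466797), (48.19423294067383, 11.998494148254395), 8.275971412658691)
lip z [np.float64(17.4), np.float64(17.2), np.float64(16.9), np.float64(17.5)]
hook 3 ((584.5904541015625, 473.03192138671875), (0.4102987051010132, 26.296188354492188), 0.9010254144668579) [584.58888253 461.20360119   1.17916435]
hook 353 ((457.478759765625, 396.2973937988281), (87.04440307617188, 17.427879333496094), 40.59930419921875) [459.83487687 401.79524091  18.97371638]
reference_1 0.52 [481. -57.   1.]
reference_1 0.39 [658. -84.  21.]
mouse 0.72 [ 425. -600.   27.]
mouse 0.54 [ 429. -385.    5.]
bottle 0.51 [494. -84.   3.]
jar 0.85 [ 741. -267.   53.]
jar 0.63 [667. 415.  48.]
cup 0.58 [ 647. -448.   40.]
canister 0.57 [667. 416.  48.]
[0.44721404 0.3134742  0.12530876]
```

Tray, hook and the other objects are all in place, so I'm handing the job in.

```bash
python3 -c "
from cell import ctrl;print(ctrl.finish_job())"
```

```text
the job is handed in; nothing more can be done
None
```

The job is handed in (no verdict came back): in the last pictures all five black specimens lie in the box, the empty tray and the hook are back flat on their mats, and I saw nothing else disturbed, though the final check did not pick out the bottle or the second green specimen.

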